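Put the lens canisters away in the bolted dry locker

TASK

Put the lens canisters standing on the bench away in the dry locker: reach the hooked rod down through the slot in the locker's top and draw the drawer bolt fully up by its eye, pull the drawer right out, stand every canister upright in a pocket of its tray, push the drawer fully home and, with the rod, press the bolt fully down again. Then turn the purge selector on top clockwise until it clicks over into its second position, and finish with the rod hanging back in its fork on the side of the locker. Do not disturb the tape, the beaker and the eyepiece that stand near.

Things in the scene. Friction and masses are not known exactly. Their poses are not given: they have to be found in the camera images.
- dry_locker: low sheet-metal cabinet 140 x 224 x 92 mm high, fixed on the bench; origin at bench level, walls at x -70 and +70, y -108 and +116 mm; front (drawer side) faces -x. Drawer bay on the +y side, bolt column at y below -55, sight window in front; rod's fork sticks out at +y. In its frame (x, y mm): slot -26, -82; rod_seat -45, 136; knob axis -8, 30; drawer shut: tray -18, 28, handle -122, 30
- slot (a point): centre of the slot in the cabinet's top, level with the top surface (z = 92 mm): 54 mm long along the cabinet's x, 17 mm wide along its y, too narrow for fingers; the top sheet is 4 mm thick, the space below is 48 mm wide (y) and free. The bolt's axis passes 11 mm rearward (+x of the cabinet) of this centre, on the slot's centre line
- bolt_eye (a point): centre of the eye on top of the drop bolt, inside below the slot: a ring of 5 mm wire, 23 mm clear bore, 33 mm outside, standing upright across the slot, so that its hole faces along the cabinet's x. With the bolt down it is 46.5 mm below the cabinet's top surface; it rises with the bolt
- drop_bolt (a joint): height of the drop bolt, m: 0 = fully down, its pin locks the drawer; 0.024 = fully up against its stop, drawer free. Stays where it is left; 2 to 4 N moves it. Lift it with the hook in its eye, press it down on the top of the eye. It can go down past the drawer's striker only with the drawer home within 3 mm, and when down it keeps an open drawer from closing
- drawer (a joint): how far the drawer is out in m: 0 = fully home, 0.104 = fully out against its stop; slides along the cabinet's -x with about 2 N of friction and stays where it is left
- drawer_handle (a point): middle of the drawer's bar handle: a round bar 11 mm thick and 94 mm long along the cabinet's y with a post at each end, 42 mm in front of the drawer front (bar centre), 74 mm above the bench; moves with the drawer
- tray (a point): centre of the tray's floor in the drawer, 17 mm above the bench, axes as the cabinet; moves with the drawer. Inside 102 mm (x) by 160 mm (y), filled to 14 mm above the floor by a black insert with three square pockets; side and back walls end level with the insert, the drawer front on the -x side stands 70 mm. Fully out, all of it is in front of the cabinet; the bay is 71 mm high above the floor
- pocket_1 (a point): centre of the floor of the front right pocket of the tray (-20, -52 mm from the tray centre in x, y): a square well 47 mm wide and 14 mm deep, sides along the cabinet's x and y; it takes one canister standing, any canister in any pocket; moves with the drawer
- pocket_2 (a point): centre of the floor of the rear middle pocket of the tray (+20, 0 mm from the tray centre in x, y): a square well 47 mm wide and 14 mm deep, sides along the cabinet's x and y; it takes one canister standing, any canister in any pocket; moves with the drawer
- pocket_3 (a point): centre of the floor of the front left pocket of the tray (-20, +52 mm from the tray centre in x, y): a square well 47 mm wide and 14 mm deep, sides along the cabinet's x and y; it takes one canister standing, any canister in any pocket; moves with the drawer
- purge_knob (a joint): purge selector: 0 = first position, 1.05 rad = second position, growing clockwise as seen from above. A sprung cam between them needs up to about 0.2 N m, with its crest at 0.52 rad: short of it the knob springs back, past it the knob clicks over to 1.05
- purge_knob_grip (a point): grip point of the selector on its vertical axis, 37 mm above the cabinet's top: an upright bar 14 mm thick, 42 mm long, standing 12 to 44 mm above the cabinet's top; at joint value 0 its length lies along the cabinet's x and it turns with the joint
- hooked_rod: hand tool hanging upright in the fork. Origin: centre of its collar's underside, z up. Collar 26 mm across, z 0 to 5; square black grip 18 x 18 mm, z 5 to 63, flats along x and y; small steel end cap to z 66. Below, a 7 mm rod down to z -80; its hook points along the tool's +x: level foot z -80 to -73 reaching x 21.5, upturned end at x 14.5 to 21.5 up to z -67.5 mm. 120 g
- rod_seat (a point): where the rod hangs: centre of the collar's underside when seated, level with the cabinet's top (z = 92 mm), 20 mm outside its +y wall. Two prongs 14 mm wide, 6 mm thick, with a 12 mm gap for the rod, open toward the cabinet's +y; lips 3 mm high stand on the prong ends 14.5 to 18 mm out from the seat. The hook is too long to pass the gap from above: bring the rod in and out by the open end
- pale_canister_1: lens canister to store (may be absent): pale screw canister of a lens, a plain upright cylinder 41 mm across and 50 mm tall; origin at the centre of its underside, z up
- pale_canister_2: lens canister to store (may be absent): pale screw canister of a lens, a plain upright cylinder 41 mm across and 50 mm tall; origin at the centre of its underside, z up
- tall_canister: lens canister to store (may be absent): black screw canister of a lens, a plain upright cylinder 37 mm across and 62 mm tall; origin at the centre of its underside, z up
- tape: bystander: roll of tape lying flat, 82 mm across, 19 mm high
- beaker: bystander: glass beaker with swabs, 50 mm across, 106 mm tall
- chuck_stage: fixed obstacle: low black stage plate on the bench to the right, 300 x 240 mm and 38 mm high; in its own frame it reaches from x -143 to +158 and from y -95 to +145 mm; a canister may stand close beside its +x, +y sides
- eyepiece: bystander: black microscope eyepiece, 39 mm across, 63 mm tall, standing on the low black stage plate (38 mm high) that lies on the bench to the right; not to be stored
Mind the look-alikes: they are no part of the job. What is shaped like the pale_canister_2 but pink or purple is not meant.

How it is judged:
By the outcome, as a careful person would: the job done as asked, in the order asked, and still so for the second after the job is handed in, with the robot touching nothing.
Of pale_canister_1, pale_canister_2, tall_canister only 2 to 3 are there at a start; the rules pass over those that are not, and their reading is None.
At some moment in a run one of pale_canister_1, pale_canister_2 may be knocked a few centimetres aside while the robot is not near it.
Once in a run the grip may slacken for a moment while it holds something.
It also fails if it takes over 184 s, if anything falls off the work surface, if the arm or the gripper's body presses on something with over 40 N, if the wrist force passes 120 N, or if a joint passes its speed limit or range.

ROBOT

A 6-joint arm with a two-finger parallel gripper is mounted at the origin on a cart in front of the work surface, level with it; the furniture and walls round the work are solid. World frame = base frame: x ahead of the robot, y to its left, z up, the work surface at z = 0. Lengths are in mm, angles in degrees, forces in N, time in s.
With the tool pointing down it reaches from about 300 to 850 mm from the base axis. Payload 4.2 kg.
Tool frame: the origin (TCP) lies between the finger pads; the fingertips stand 14 mm ahead of it and the grasp point (between the pads) lies 5 mm behind it (env.finger_overhang is the distance from the TCP to the fingertips, in mm); z points along the fingers, y is the line along which they close (so a half turn about z gives the same grasp; the last joint's range is limited). The gripper opens to 91 mm and grips with 3 to 60 N. Pads are 32 mm wide; open, the fingers measure 118 mm over their backs; the gripper's body (76 mm by 178 mm) begins 60 mm behind the grasp point.
Start: joints at [-68.87, 18.312, 89.639, -0, 72.044, -1.146], TCP at [217.974, -532.099, 227.976] pointing down, gripper open.
Joint ranges: [-177.97, 177.97], [-48.28, 115.42], [12.27, 149.76], [-77.06, 257.06], [2.81, 150.46], [-146.56, 146.56]. Speed limits (degrees/s): [147.25, 147.25, 180, 180, 180, 180].

INTERFACE

Orientations are given as [roll, pitch, yaw] about the fixed x, y, z axes, in that order (R = Rz(yaw) Ry(pitch) Rx(roll)).
In Python, from workcell import status, cams, env, finder gives the robot as it stands.
- The arm moves only by the tool apply_moves, never from a script. Its argument "increments" is a list of rows, each a list of 7 numbers: the opening, from -1 (shut) to 1 (fully open), then the shift along the world's x, y, z in m, then the turn, a rotation vector about the world's x, y, z in degrees. In form: [[gripper, x, y, z, ax, ay, az], ...]. A call has 1 to 5 rows; each row shifts and turns the commanded pose from where the row before left it; what a row does not reach is not made up. A row lasts 1/12 s, in which the tool goes at most 41.7 mm and 7.16 degrees, less where a joint would pass 70% of its speed; a pose out of reach is approached as far as the arm can. A call with a gripper value outside its range is refused whole. The fingers move at their own pace and stop on an object; "newtons" is the grip in N (left out, the last holds). Time passes only in rows, so rows that do not move let the fingers close. It gives the time, the measured TCP pose, the force, the opening and the grip force at its end, in the units of the state.
- status.state(): the state, without advancing time (a new reading comes with each control period).
- cams.grab_frame(name): name is "scene" or "top" or "wrist"; returns a dict with "color" (480x640x3 uint8, red, green, blue), "intrinsics" (3x3 intrinsics, pixels), "k1" (the pictures are not rectified: a ray, as slopes to the right and down, at radius r is drawn at 1 + k1 r^2 times it, then the intrinsics apply), "R" (3x3) and "t" (3): a world point X has camera coordinates R X + t. Camera axes: x right, y down, z forward; pixel columns grow to the right and rows downward; lengths in mm; the calibration is good to about 2 mm. A picture is of the moment at which its call begins. There is no depth.
- env.job_done(): hands the job in; it is judged then, once.
Trained networks look in the newest picture that a camera, given by its name, has taken for a name from the list of things; names that differ only in an ending like _2 or _b are one class to them, and where a whole thing is asked for, a point or a joint stands for the part that bears it (a point fixed in the world has none). Each returns a list of dicts, best first, with "score" (0 to 1); they miss things now and then, are a little off and sometimes report something else, mostly with a low value. They report only what shows in the picture. A call takes as long as a camera call. They do not tell look-alikes from the thing itself.
- finder.boxes_of(query, camera): "rect" ([left, top, width, height] in pixels, round what is visible of it).
- finder.trace(query, camera): "pixels" (480x640 bool, what is visible of it) and "rect" ([left, top, width, height] in pixels, round what is visible of it).
The state is a dict: "time_s": time; "qpos": joint angles; "qvel": joint speeds; "effort": joint torques, N m; "ee_pos": TCP position; "ee_rot": TCP orientation; "force": force on the tool from outside, world axes, zero at the start; "torque": the same for the moment, N m; "gripper_width": finger opening in mm; "gripper_force": force on a finger pad.
Only numpy, scipy, OpenCV 4.12 (cv2) and the standard library are available. Lean on these libraries where they do the work, as an engineer would, in place of code of your own. Each camera call takes 0.05 s, during which the arm holds its last target. There are 200 camera calls.

## Working session

There is one attempt and no reset: what is moved stays moved. The work goes in short steps, Python scripts to look and compute and a tool call to move; the robot and the scene stay as the last step left them, time stands still between calls to the robot, and variables do not carry over. Pictures are saved under pics/ and viewed, at most 14 in all, crops included, and the job is handed in when it is done.

Besides the shell and the picture viewer there is one more tool, called as name([rows], argument=value, ...), one row to a line, values as JSON. apply_moves: Moves the arm, as the interface text tells. Its arguments: {"type":"object","properties":{"increments":{"type":"array","items":{"type":"array","items":{"type":"number"}}},"newtons":{"type":"number"}},"required":["increments"]}

```bash
ls; mkdir -p pics; cat > h.py <<'E'
import numpy as np, cv2
from workcell import status, cams, env, finder
def save(f,name,crop=None,scale=1):
    im=f["color"][:,:,::-1]
    if crop: l,t,w,h=crop; im=im[t:t+h,l:l+w]
    if scale!=1: im=cv2.resize(im,None,fx=scale,fy=scale,interpolation=cv2.INTER_CUBIC)
    cv2.imwrite("pics/"+name,im)
def proj(f,X):
    c=np.atleast_2d(X)@np.array(f["R"]).T+np.array(f["t"]); s=c[:,:2]/c[:,2:]
    r2=(s**2).sum(1,keepdims=True); s=s*(1+f["k1"]*r2); K=np.array(f["intrinsics"])
    return s*[K[0,0],K[1,1]]+K[:2,2]
def back(f,uv,z):
    "pixel -> world point at height z"
    K=np.array(f["intrinsics"]); d=(np.atleast_2d(uv).astype(float)-K[:2,2])/[K[0,0],K[1,1]]; s=d.copy()
    for _ in range(20): s=d/(1+f["k1"]*(s**2).sum(1,keepdims=True))
    R=np.array(f["R"]); o=-R.T@np.array(f["t"]); w=np.c_[s,np.ones(len(s))]@R
    return o+w*((z-o[2])/w[:,2:])
E
python3 - <<'E'
from h import *
s=status.state(); print({k:np.round(v,2) for k,v in s.items()})
for n in("scene","top"):
    f=cams.grab_frame(n); save(f,n+"0.png"); print(n,f["k1"],np.round(-np.array(f["R"]).T@f["t"]))
    for q in("dry_locker","hooked_rod","pale_canister_1","tall_canister","tape","beaker","eyepiece","chuck_stage","purge_knob","drawer_handle"):
        print(q,[(b["rect"],round(b["score"],2)) for b in finder.boxes_of(q,n)[:4]])
E
```

```text
pics
{'time_s': np.float64(0.0), 'qpos': array([-68.87,  18.35,  89.7 ,   0.  ,  72.04,  -1.15]), 'qvel': array([-0.05, -0.01,  0.02,  0.  , -0.02,  0.1 ]), 'effort': array([ -0.  , -41.25, -23.2 ,   0.07,   0.05,  -0.  ]), 'ee_pos': array([ 217.81, -531.64,  227.14]), 'ee_rot': array([-179.9 ,   -0.  ,   22.28]), 'force': array([-0.09,  0.03, -0.45]), 'torque': array([-0.04,  0.04, -0.01]), 'gripper_force': np.float64(0.0), 'gripper_width': np.float64(91.54)}
scene 0.029140317564076926 [ 68. 909. 649.]
dry_locker [([194.9, 261.2, 108.9, 91.0], 0.65)]
hooked_rod [([243.6, 292.8, 15.1, 63.8], 0.98)]
pale_canister_1 [([378.5, 202.8, 10.6, 16.5], 0.73), ([175.3, 281.1, 18.9, 29.7], 0.71), ([284.1, 255.6, 15.6, 24.2], 0.69)]
tall_canister [([317.0, 267.4, 15.6, 26.2], 0.95), ([285.1, 256.2, 13.6, 27.4], 0.64)]
tape [([187.0, 377.6, 18.2, 8.6], 0.56)]
beaker [([155.0, 326.2, 30.3, 54.4], 0.75)]
eyepiece [([423.3, 229.3, 10.2, 22.9], 0.66)]
chuck_stage [([197.1, 256.3, 107.2, 99.1], 0.17)]
purge_knob [([231.8, 274.8, 24.8, 26.0], 0.71)]
drawer_handle [([269.9, 274.7, 38.1, 78.3], 0.64), ([197.7, 258.8, 106.2, 93.9], 0.16)]
top -0.1711900938353277 [ 444.   51. 1718.]
dry_locker [([199.0, 189.3, 94.0, 89.5], 0.87)]
hooked_rod [([204.9, 260.0, 9.9, 3.4], 0.6)]
pale_canister_1 [([457.4, 228.4, 18.9, 15.2], 0.52), ([234.4, 166.8, 13.2, 16.1], 0.49), ([309.1, 212.6, 11.3, 17.5], 0.47)]
tall_canister [([311.6, 249.1, 10.8, 13.3], 0.54)]
tape [([159.9, 246.2, 24.8, 22.8], 0.67)]
beaker [([168.1, 214.4, 17.8, 18.4], 0.66)]
eyepiece [([400.5, 303.0, 13.6, 15.7], 0.46)]
chuck_stage []
purge_knob [([234.1, 229.8, 8.5, 12.0], 0.47)]
drawer_handle [([223.4, 213.3, 55.7, 66.3], 0.79)]
```

```bash
python3 - <<'E'
import cv2
a=cv2.imread("pics/scene0.png")[180:400,120:460]; cv2.imwrite("pics/s1.png",cv2.resize(a,None,fx=2.35,fy=2.35,interpolation=cv2.INTER_CUBIC))
a=cv2.imread("pics/top0.png")[140:345,145:495]; cv2.imwrite("pics/t1.png",cv2.resize(a,None,fx=2.28,fy=2.28,interpolation=cv2.INTER_CUBIC))
E
```

```text
(no output)
```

View pics/s1.png

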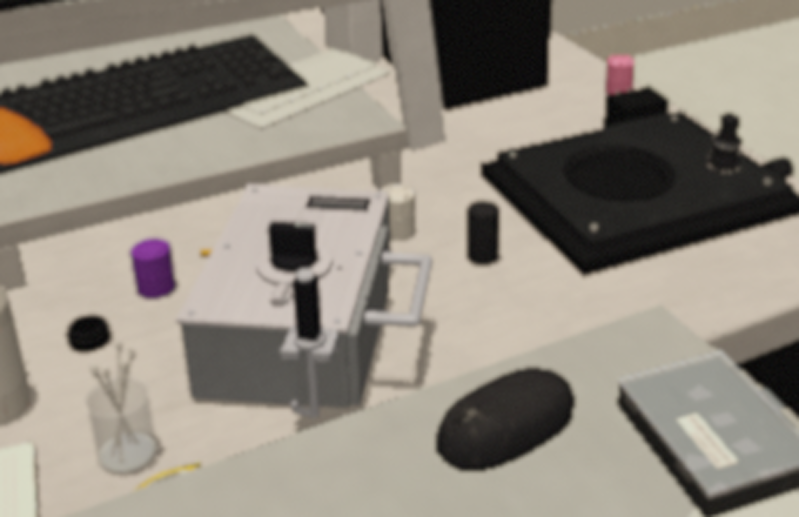

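View pics/t1.png

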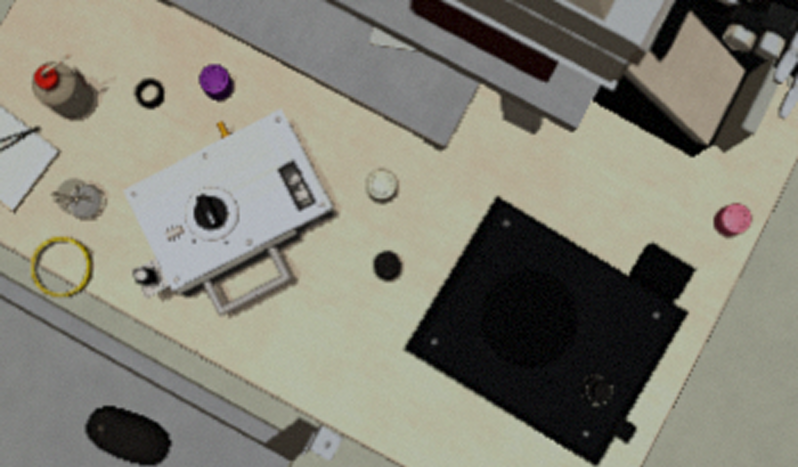

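The scene shows one pale canister (top ≈(312,221)) and one black canister (top ≈(315,257)). The look-alikes are purple (239,175), pink (467,236) and the eyepiece on the stage (407,311), so I pass over those. The front of the locker faces the robot, and the rod hangs at top ≈(209,261).

```bash
cat >> h.py <<'E'
from scipy.optimize import least_squares
def fit(obs,p0):
    "obs: list of (frame, Nx3 locker pts, Nx2 pixels); pose x,y,yaw(deg)"
    def r(p): return np.concatenate([(proj(f,L2W(p,P))-q).ravel() for f,P,q in obs])
    return least_squares(r,p0,loss='soft_l1',x_scale=[10,10,1])
def L2W(p,P):
    P=np.atleast_2d(P).astype(float); a=np.radians(p[2]); R=np.array([[np.cos(a),-np.sin(a)],[np.sin(a),np.cos(a)]])
    return np.c_[P[:,:2]@R.T+p[:2],P[:,2]]
E
python3 - <<'E'
from h import *
f=cams.grab_frame("top"); u=lambda a:np.array(a)/2.28+[145,140]
px=u([(126,191),(281,112),(333,212),(178,292),(297,186),(212,211)])
B=back(f,px,92); print(np.round(B))
P=[(70,116,92),(70,-108,92),(-70,-108,92),(-70,116,92),(-26,-82,92),(-8,30,130)]
d=B[1]-B[0]; yaw=np.degrees(np.arctan2(d[1],d[0]))+90
r=fit([(f,P,px)],[B[:4,0].mean(),B[:4,1].mean(),yaw]); print(r.x,np.round(r.fun.reshape(-1,2),1))
print("pale",back(f,u([(382,184)]),45),"tall",back(f,u([(387,266)]),55),"tape",back(f,u([(62,267)]),10),"beaker",back(f,u([(80,200)]),50),"eyep",back(f,u([(598,390)]),90))
print("stage",back(f,u([(499,198),(686,313),(603,463),(407,349)]),38))
print("slot,seat,handle,knob",np.round(L2W(r.x,[(-26,-82,92),(-45,136,92),(-122,30,74),(-8,30,129)])))
print("others purple,ring,bottle",np.round(back(f,u([(215,80),(149,93),(65,90)]),30)))
E
```

```text
[[652. 385.  92.]
 [748. 184.  92.]
 [618. 121.  92.]
 [522. 319.  92.]
 [653. 166.  92.]
 [624. 275.  92.]]
[638.24395819 248.7070526   26.31161235] [[ 0.4  1. ]
 [ 0.5 -0.1]
 [-0.1 -1.8]
 [-0.8 -0.8]
 [ 0.7  0.4]
 [-1.   0.6]]
pale [[658.19886261  58.02454424  45.        ]] tall [[550.31333904  54.32761171  55.        ]] tape [[562.90897349 489.77773075  10.        ]] beaker [[647.69466655 455.03106977  50.        ]] eyep [[ 384.43385822 -207.01942453   90.        ]]
stage [[ 636.56060118  -94.58812899   38.        ]
 [ 478.87541551 -335.22021967   38.        ]
 [ 287.80067818 -218.71560632   38.        ]
 [ 442.9516882    31.30440528   38.        ]]
slot,seat,handle,knob [[651. 164.  92.]
 [538. 351.  92.]
 [516. 222.  74.]
 [618. 272. 129.]]
others purple,ring,bottle [[806. 277.  30.]
 [791. 366.  30.]
 [800. 481.  30.]]
```

apply_moves([
  [1, 0.015, 0.035, 0.008, 0, 0, 0],
  [1, 0.015, 0.035, 0.008, 0, 0, 0],
  [1, 0.015, 0.035, 0.008, 0, 0, 0],
  [1, 0.015, 0.035, 0.008, 0, 0, 0],
  [1, 0.015, 0.035, 0.008, 0, 0, 0],
])

```text
time_s: 1.57
ee_pos: [293.2, -355.5, 268.3]
ee_rot: [180.0, -0.0, 22.2]
force: [0.9, -0.8, 0.0]
gripper_width: 91.2
gripper_force: 0.0
```

apply_moves([
  [1, 0.015, 0.035, 0.008, 0, 0, 0],
  [1, 0.015, 0.035, 0.008, 0, 0, 0],
  [1, 0.015, 0.035, 0.008, 0, 0, 0],
  [1, 0.015, 0.035, 0.008, 0, 0, 0],
  [1, 0.015, 0.035, 0.008, 0, 0, 0],
])

```text
time_s: 1.98
ee_pos: [368.2, -180.3, 308.7]
ee_rot: [180.0, -0.0, 22.3]
force: [0.4, 0.2, -0.1]
gripper_width: 91.4
gripper_force: 0.0
```

apply_moves([
  [1, 0.015, 0.035, 0.008, 0, 0, 0],
  [1, 0.015, 0.035, 0.008, 0, 0, 0],
  [1, 0.015, 0.035, 0.008, 0, 0, 0],
  [1, 0.015, 0.035, 0.008, 0, 0, 0],
  [1, 0.015, 0.035, 0.008, 0, 0, 0],
])

```text
time_s: 2.4
ee_pos: [443.2, -5.2, 348.7]
ee_rot: [180.0, -0.0, 22.3]
force: [0.5, -0.3, -1.4]
gripper_width: 90.9
gripper_force: 0.0
```

apply_moves([
  [1, 0.015, 0.035, 0.008, 0, 0, 0],
  [1, 0.015, 0.035, 0.008, 0, 0, 0],
  [1, 0.015, 0.035, 0.008, 0, 0, 0],
  [1, 0.015, 0.035, 0.008, 0, 0, 0],
  [1, 0.015, 0.035, 0.008, 0, 0, 4],
])

```text
time_s: 2.82
ee_pos: [518.2, 169.9, 388.5]
ee_rot: [180.0, -0.0, 26.4]
force: [0.0, -0.3, 0.2]
gripper_width: 91.3
gripper_force: 0.0
```

```bash
python3 - <<'E'
from h import *
s=status.state(); print(s["time_s"],np.round(s["ee_pos"],1),np.round(s["ee_rot"],1),np.round(s["force"],1))
f=cams.grab_frame("wrist"); cv2.imwrite("pics/w1.png",f["color"][:,:,::-1]); np.save("w1.npy",f,allow_pickle=True)
print(f["intrinsics"],f["k1"],np.round(-np.array(f["R"]).T@f["t"]),np.round(f["R"],2))
E
```

```text
2.8167 [518.2 169.9 388.5] [180.   -0.   26.4] [ 0.  -0.3  0.2]
[[369.15784972   0.         315.3075307 ]
 [  0.         369.15784972 235.74214802]
 [  0.           0.           1.        ]] -0.0316116178833279 [593. 207. 545.] [[ 0.44 -0.9   0.  ]
 [-0.86 -0.42  0.29]
 [-0.26 -0.13 -0.96]]
```

View pics/w1.png

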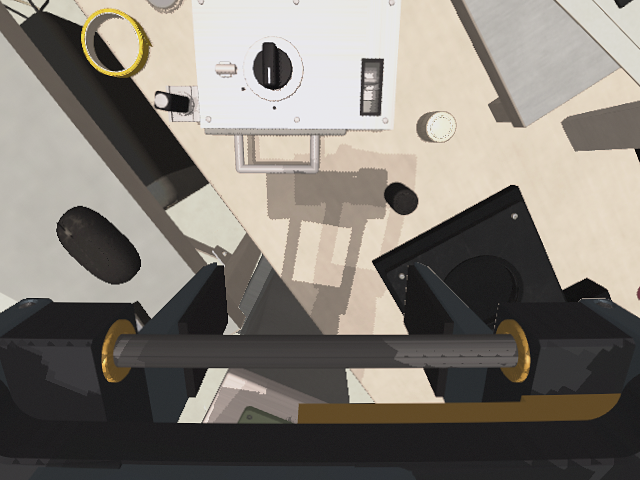

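Wrist view: front edge of the locker top runs from about (202,131) to (392,129), slot (372,87), knob (271,65), rod (172,101), pale canister (438,126), black canister (401,199). Next I centre the locker in the picture and measure.

apply_moves([
  [1, 0.03, 0.025, 0, 0, 0, 0],
  [1, 0.03, 0.025, 0, 0, 0, 0],
  [1, 0.03, 0.025, 0, 0, 0, 0],
  [1, 0, 0, 0, 0, 0, 0],
])

```text
time_s: 3.2
ee_pos: [612.2, 247.0, 382.9]
ee_rot: [-179.9, 0.1, 26.4]
force: [-0.9, -1.4, -2.2]
gripper_width: 91.3
gripper_force: 0.0
```

```bash
python3 - <<'E'
from h import *
s=status.state(); print(s["time_s"],np.round(s["ee_pos"],1),np.round(s["ee_rot"],1))
f=cams.grab_frame("wrist"); cv2.imwrite("pics/w2.png",f["color"][:,:,::-1]); np.save("w2.npy",f,allow_pickle=True)
for q in("hooked_rod","purge_knob","drawer_handle","pale_canister_1","tall_canister"): print(q,[(b["rect"],round(b["score"],2)) for b in finder.boxes_of(q,"wrist")[:3]])
E
```

```text
3.2 [612.2 247.  382.9] [-1.799e+02  1.000e-01  2.640e+01]
hooked_rod [([190.0, 195.0, 33.8, 30.3], 0.76)]
purge_knob [([281.6, 156.0, 37.6, 42.5], 0.94)]
drawer_handle [([235.1, 180.0, 159.4, 78.5], 0.7)]
pale_canister_1 [([431.2, 192.4, 38.3, 37.5], 0.8), ([347.5, 12.4, 35.5, 42.5], 0.69)]
tall_canister [([397.8, 257.6, 18.6, 27.0], 0.73), ([385.4, 168.8, 12.9, 11.0], 0.49)]
```

View pics/w2.png

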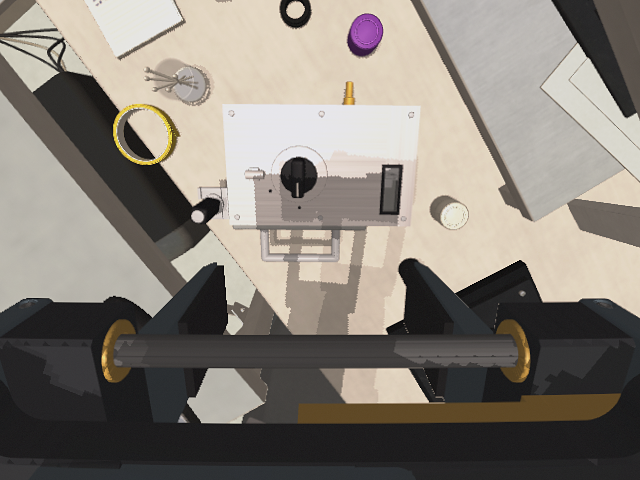

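```bash
python3 - <<'E'
from h import *
f=np.load("w2.npy",allow_pickle=True).item()
P=[(70,116,92),(70,-108,92),(-8,30,129),(1,-73.5,92),(1,-90.5,92),(-53,-90.5,92),(-53,-73.5,92)]
px=[(223,104),(420,107),(298,172),(387,167),(401,167),(398,212),(383,212)]
r=fit([(f,P,px)],[638,248,26.3]); print(r.x,np.round(r.fun.reshape(-1,2),1))
p=r.x; im=cv2.resize(f["color"][90:270,180:440][:,:,::-1],None,fx=3,fy=3,interpolation=cv2.INTER_CUBIC)
def line(P,c):
    q=((proj(f,L2W(p,P))-[180,90]+.5)*3).astype(int); cv2.polylines(im,[q],True,c,1)
line([(70,116,92),(70,-108,92),(-70,-108,92),(-70,116,92)],(0,0,255))
line([(1,-73.5,92),(1,-90.5,92),(-53,-90.5,92),(-53,-73.5,92)],(0,255,0))
line([(-122+x,30+y,74) for x,y in((-5.5,-47),(5.5,-47),(5.5,47),(-5.5,47))],(255,0,0))
line([(-8+x,30+y,136) for x,y in((-21,-7),(21,-7),(21,7),(-21,7))],(0,255,255))
line([(-45+x,136+y,158) for x,y in((-9,-9),(9,-9),(9,9),(-9,9))],(255,0,255))
line([(-45+x,136+y,92) for x,y in((-20,18),(-20,-20),(20,-20),(20,18))],(255,0,255))
cv2.imwrite("pics/w2o.png",im)
E
```

```text
[646.76782125 251.67719956  25.51145913] [[ 2.5 -0.1]
 [ 0.2  0.1]
 [ 0.7  5.4]
 [-0.8 -0.1]
 [-0.7  0.2]
 [-1.2 -1. ]
 [ 0.2 -1.3]]
```

View pics/w2o.png

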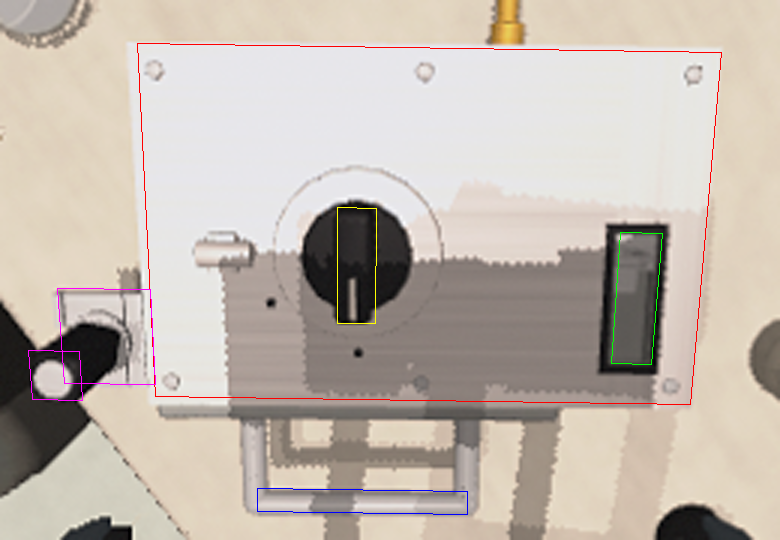

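Overlay check: slot, knob and handle agree within about 2 mm, and the rod cap is at crop (52,378). I now go over the rod for a settled close look.

apply_moves([
  [1, -0.014, 0.021, -0.025, 0, 0, 0],
  [1, -0.014, 0.021, -0.025, 0, 0, 0],
  [1, -0.014, 0.021, -0.025, 0, 0, 0],
  [1, -0.014, 0.021, -0.025, 0, 0, 0],
  [1, -0.014, 0.021, -0.025, 0, 0, -1],
])

```text
time_s: 3.92
ee_pos: [536.6, 347.5, 263.6]
ee_rot: [-180.0, -0.1, 25.2]
force: [-0.0, -0.3, 0.4]
gripper_width: 91.0
gripper_force: 0.0
```

apply_moves([
  [1, 0, 0, 0, 0, 0, 0],
  [1, 0, 0, 0, 0, 0, 0],
  [1, 0, 0, 0, 0, 0, 0],
])

```text
time_s: 4.17
ee_pos: [538.4, 347.2, 265.0]
ee_rot: [180.0, -0.2, 25.3]
force: [-0.1, -0.6, 0.2]
gripper_width: 91.2
gripper_force: 0.0
```

```bash
python3 - <<'E'
from h import *
s=status.state(); print(s["time_s"],np.round(s["ee_pos"],1),np.round(s["ee_rot"],1))
f=cams.grab_frame("wrist"); np.save("w3.npy",f,allow_pickle=True)
print(np.round(-np.array(f["R"]).T@f["t"]),proj(f,L2W([647,252,25.5],[(-45,136,158),(-45,136,92)])),proj(f,[s["ee_pos"]]))
for q in("hooked_rod","purge_knob"): print(q,[(b["rect"],round(b["score"],2)) for b in finder.boxes_of(q,"wrist")[:3]])
im=f["color"][:,:,::-1].copy()
for p,c in(([647,252,25.5],(0,0,255)),([638,249,26.3],(0,255,0))):
  def line(P): cv2.polylines(im,[proj(f,L2W(p,P)).astype(int)],True,c,1)
  line([(70,116,92),(70,-108,92),(-70,-108,92),(-70,116,92)])
  line([(1,-73.5,92),(1,-90.5,92),(-53,-90.5,92),(-53,-73.5,92)])
  line([(-45+x,136+y,155) for x,y in((-9,-9),(9,-9),(9,9),(-9,9))])
  line([(-8+x,30+y,136) for x,y in((-21,-7),(21,-7),(21,7),(-21,7))])
cv2.imwrite("pics/w3.png",im)
E
```

```text
4.1667 [538.4 347.2 265. ] [180.   -0.2  25.3]
[613. 383. 422.] [[311.14210426 224.86299651]
 [311.83026296 206.00111193]] [[316.19022663 308.31826845]]
hooked_rod [([295.3, 176.6, 28.3, 60.7], 0.8)]
purge_knob [([407.3, 139.6, 50.6, 59.4], 0.61)]
```

View pics/w3.png

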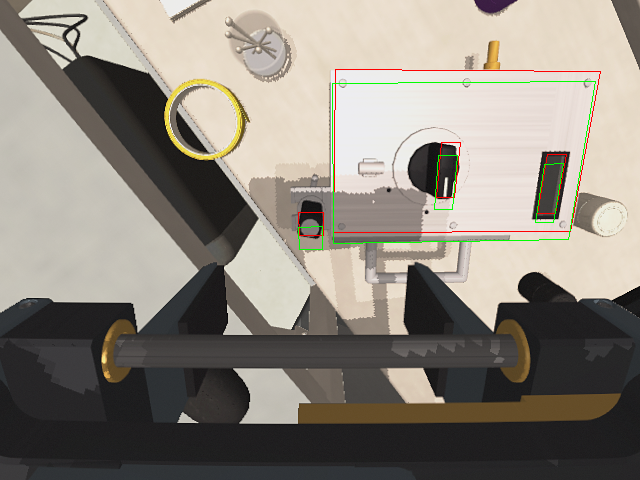

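Red (pose 647, 252, 25.5°) fits the locker in the settled view: front edge at row 232, slot at (550,187), rod cap at (311,229). I go down on the rod grip.

apply_moves([
  [0.1, 0.008, 0.007, -0.02, 0, 0, 0],
  [0.1, 0, 0, -0.03, 0, 0, 0],
  [0.1, 0, 0, -0.03, 0, 0, 0],
  [0.1, 0, 0, -0.03, 0, 0, 0],
  [0.1, 0, 0, -0.03, 0, 0, 0],
], newtons=45)

```text
time_s: 4.73
ee_pos: [547.2, 354.4, 123.0]
ee_rot: [-180.0, -0.2, 25.2]
force: [-1.3, -0.8, 0.3]
gripper_width: 60.6
gripper_force: 0.0
```

apply_moves([
  [0.1, 0, 0, 0, 0, 0, 0],
  [-1, 0, 0, 0, 0, 0, 0],
  [-1, 0, 0, 0, 0, 0, 0],
  [-1, 0, 0, 0, 0, 0, 0],
  [-1, 0, 0, 0, 0, 0, 0],
])

```text
time_s: 5.15
ee_pos: [547.2, 355.5, 125.6]
ee_rot: [-180.0, -0.3, 25.3]
force: [-0.1, 0.3, 0.6]
gripper_width: 27.2
gripper_force: 0.0
```

apply_moves([
  [-1, 0, 0, 0, 0, 0, 0],
  [-1, 0, 0, 0, 0, 0, 0],
  [-1, 0, 0, 0, 0, 0, 0],
  [-1, 0, 0, 0, 0, 0, 0],
])

```text
time_s: 5.48
ee_pos: [546.7, 355.4, 124.8]
ee_rot: [-180.0, -0.2, 25.3]
force: [-0.1, -0.6, 5.8]
gripper_width: 19.3
gripper_force: 45.0
```

```bash
python3 - <<'E'
from h import *
s=status.state(); print(s["time_s"],np.round(s["ee_pos"],1),np.round(s["ee_rot"],1),s["gripper_width"],s["force"])
f=cams.grab_frame("scene"); cv2.imwrite("pics/sc2.png",cv2.resize(f["color"][240:390,150:350][:,:,::-1],None,fx=4,fy=4,interpolation=cv2.INTER_CUBIC))
E
```

```text
5.4833 [546.7 355.4 124.8] [-180.    -0.2   25.3] 19.29362454519326 [-0.06449307 -0.61548516  5.77116137]
```

View pics/sc2.png

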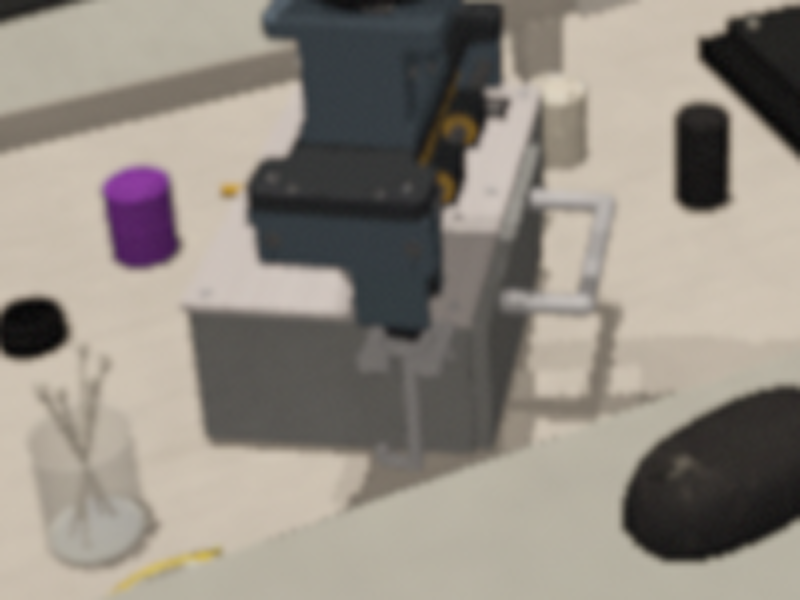

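Hook points left in the scene picture, that is the locker's +x, as needed. I lift the rod, bring it out by the fork's open end, and carry it over the slot.

apply_moves([
  [-1, 0, 0, 0.008, 0, 0, 0],
  [-1, -0.006, 0.012, 0, 0, 0, 0],
  [-1, -0.006, 0.012, 0, 0, 0, 0],
  [-1, -0.005, 0.012, 0, 0, 0, 0],
  [-1, 0, 0, 0.03, 0, 0, 0],
])

```text
time_s: 5.95
ee_pos: [524.0, 392.0, 154.6]
ee_rot: [180.0, 0.8, 25.4]
force: [-0.4, 0.0, -2.0]
gripper_width: 19.3
gripper_force: 45.0
```

apply_moves([
  [-1, 0, 0, 0.03, 0, 0, 0],
  [-1, 0, 0, 0.03, 0, 0, 0],
  [-1, 0, 0, 0.03, 0, 0, 0],
  [-1, 0.014, -0.029, 0.005, 0, 0, 0],
  [-1, 0.014, -0.029, 0, 0, 0, 0],
])

```text
time_s: 6.37
ee_pos: [557.0, 335.8, 258.9]
ee_rot: [-180.0, -0.3, 25.6]
force: [1.1, 0.5, -0.8]
gripper_width: 19.5
gripper_force: 45.0
```

apply_moves([
  [-1, 0.014, -0.029, 0, 0, 0, 0],
  [-1, 0.014, -0.029, 0, 0, 0, 0],
  [-1, 0.014, -0.029, 0, 0, 0, 0],
  [-1, 0.014, -0.029, 0, 0, 0, 0],
  [-1, 0.014, -0.029, 0, 0, 0, 0],
])

```text
time_s: 6.78
ee_pos: [626.9, 188.2, 255.3]
ee_rot: [-180.0, 0.1, 25.4]
force: [-0.5, -0.6, -2.5]
gripper_width: 19.1
gripper_force: 45.0
```

apply_moves([
  [-1, 0.014, -0.03, 0, 0, 0, 0],
  [-1, 0, 0, -0.02, 0, 0, 0],
  [-1, 0, 0, -0.02, 0, 0, 0],
  [-1, 0, 0, 0, 0, 0, 0],
  [-1, 0, 0, 0, 0, 0, 0],
])

```text
time_s: 7.2
ee_pos: [640.1, 158.9, 214.5]
ee_rot: [-179.9, 0.2, 25.3]
force: [0.5, -0.5, -0.0]
gripper_width: 19.0
gripper_force: 45.0
```

```bash
python3 - <<'E'
from h import *
s=status.state(); print(s["time_s"],np.round(s["ee_pos"],1),np.round(s["ee_rot"],1),s["gripper_width"],s["force"])
f=cams.grab_frame("wrist"); p=[647,252,25.5]
im=f["color"][:,:,::-1].copy()
for P in ([(70,116,92),(70,-108,92),(-70,-108,92),(-70,116,92)],[(1,-73.5,92),(1,-90.5,92),(-53,-90.5,92),(-53,-73.5,92)]):
  cv2.polylines(im,[proj(f,L2W(p,P)).astype(int)],True,(0,0,255),1)
# predicted rod for axis at tcp
o=s["ee_pos"]-[0,0,32.5]; a=np.radians(25.5); e=np.array([np.cos(a),np.sin(a),0])
q=[o+[0,0,-5],o+[0,0,-76.5],o+e*18+[0,0,-76.5],o+e*18+[0,0,-67.5]]
cv2.polylines(im,[proj(f,np.array(q)).astype(int)],False,(0,255,0),1)
cv2.imwrite("pics/w4.png",cv2.resize(im[120:340,180:480],None,fx=2.6,fy=2.6,interpolation=cv2.INTER_CUBIC))
np.save("w4.npy",f,allow_pickle=True)
E
```

```text
7.2 [640.1 158.9 214.5] [-179.9    0.2   25.3] 19.0433044150538 [ 0.54633924 -0.49634813 -0.01550175]
```

View pics/w4.png

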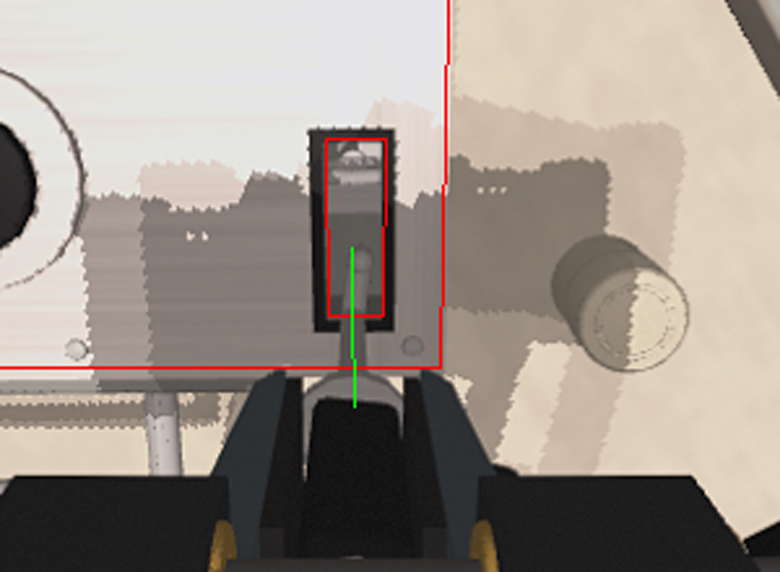

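The hook lies over the slot: tip at crop (360,258), slot centred at about (356,230), bolt eye visible at (353,160). I go down, move under the eye and lift.

apply_moves([
  [-1, 0.0027, 0.0013, -0.013, 0, 0, 0],
  [-1, 0, 0, -0.0125, 0, 0, 0],
  [-1, 0, 0, -0.0125, 0, 0, 0],
  [-1, 0, 0, -0.0125, 0, 0, 0],
  [-1, 0, 0, -0.0125, 0, 0, 0],
])

```text
time_s: 7.67
ee_pos: [644.2, 160.2, 152.9]
ee_rot: [180.0, -0.1, 25.3]
force: [-0.2, -0.1, -0.7]
gripper_width: 18.7
gripper_force: 45.0
```

apply_moves([
  [-1, 0, 0, 0, 0, 0, 0],
  [-1, 0.0063, 0.003, 0, 0, 0, 0],
  [-1, 0.0063, 0.003, 0, 0, 0, 0],
  [-1, 0.0063, 0.003, 0, 0, 0, 0],
  [-1, 0, 0, 0, 0, 0, 0],
])

```text
time_s: 8.08
ee_pos: [664.3, 169.0, 153.9]
ee_rot: [180.0, -0.1, 25.3]
force: [-0.6, -0.5, -0.1]
gripper_width: 19.0
gripper_force: 45.0
```

apply_moves([
  [-1, 0, 0, 0.006, 0, 0, 0],
  [-1, 0, 0, 0.006, 0, 0, 0],
  [-1, 0, 0, 0.006, 0, 0, 0],
  [-1, 0, 0, 0.005, 0, 0, 0],
  [-1, 0, 0, 0.004, 0, 0, 0],
])

```text
time_s: 8.5
ee_pos: [662.4, 168.2, 180.5]
ee_rot: [-180.0, -0.0, 25.3]
force: [1.0, -0.1, -5.5]
gripper_width: 19.0
gripper_force: 45.0
```

apply_moves([
  [-1, 0, 0, 0.003, 0, 0, 0],
  [-1, 0, 0, 0.002, 0, 0, 0],
  [-1, 0, 0, 0.002, 0, 0, 0],
])

```text
time_s: 8.75
ee_pos: [662.4, 168.2, 186.9]
ee_rot: [-180.0, 0.0, 25.3]
force: [1.3, 1.1, -12.8]
gripper_width: 18.7
gripper_force: 45.0
```

apply_moves([
  [-1, 0, 0, 0.002, 0, 0, 0],
  [-1, 0, 0, 0.001, 0, 0, 0],
  [-1, 0, 0, 0, 0, 0, 0],
])

```text
time_s: 9.0
ee_pos: [662.2, 168.0, 187.4]
ee_rot: [-180.0, 0.2, 25.3]
force: [3.3, 1.6, -19.9]
gripper_width: 18.8
gripper_force: 45.0
```

Bolt is at its stop (20 N, height as predicted). I unhook, lift out and carry the rod back to the fork.

apply_moves([
  [-1, 0, 0, -0.007, 0, 0, 0],
  [-1, 0, 0, -0.006, 0, 0, 0],
  [-1, 0, 0, 0, 0, 0, 0],
  [-1, -0.007, -0.0033, 0, 0, 0, 0],
  [-1, -0.007, -0.0033, 0, 0, 0, 0],
])

```text
time_s: 9.42
ee_pos: [648.5, 161.5, 178.2]
ee_rot: [180.0, -0.1, 25.3]
force: [0.8, -0.5, -1.6]
gripper_width: 18.8
gripper_force: 45.0
```

apply_moves([
  [-1, -0.006, -0.0029, 0, 0, 0, 0],
  [-1, 0, 0, 0, 0, 0, 0],
  [-1, 0, 0, 0.015, 0, 0, 0],
  [-1, 0, 0, 0.015, 0, 0, 0],
  [-1, 0, 0, 0.025, 0, 0, 0],
])

```text
time_s: 9.83
ee_pos: [641.3, 158.3, 230.9]
ee_rot: [-180.0, 0.2, 25.3]
force: [0.8, -0.1, -2.1]
gripper_width: 18.5
gripper_force: 45.0
```

apply_moves([
  [-1, 0, 0, 0.025, 0, 0, 0],
  [-1, -0.014, 0.029, 0, 0, 0, 0],
  [-1, -0.014, 0.029, 0, 0, 0, 0],
  [-1, -0.014, 0.029, 0, 0, 0, 0],
  [-1, -0.014, 0.029, 0, 0, 0, 0],
])

```text
time_s: 10.25
ee_pos: [585.9, 275.5, 257.7]
ee_rot: [180.0, -0.1, 25.2]
force: [0.7, -0.1, -1.2]
gripper_width: 18.8
gripper_force: 45.0
```

apply_moves([
  [-1, -0.014, 0.029, 0, 0, 0, 0],
  [-1, -0.014, 0.029, 0, 0, 0, 0],
  [-1, -0.014, 0.029, 0, 0, 0, 0],
  [-1, -0.014, 0.03, 0, 0, 0, 0],
  [-1, 0, 0, 0, 0, 0, 0],
])

```text
time_s: 10.67
ee_pos: [527.5, 397.0, 257.3]
ee_rot: [-179.8, -0.0, 25.6]
force: [0.3, -0.2, -2.1]
gripper_width: 19.1
gripper_force: 45.0
```

apply_moves([
  [-1, 0, 0, -0.031, 0, 0, 0],
  [-1, 0, 0, -0.031, 0, 0, 0],
  [-1, 0, 0, -0.031, 0, 0, 0],
  [-1, 0, 0, -0.031, 0, 0, 0],
  [-1, 0, 0, 0, 0, 0, 0],
])

```text
time_s: 11.08
ee_pos: [527.2, 388.9, 126.6]
ee_rot: [179.9, 0.7, 25.3]
force: [-0.7, -0.8, -2.0]
gripper_width: 19.0
gripper_force: 45.0
```

apply_moves([
  [-1, 0.0048, -0.0104, 0, 0, 0, 0],
  [-1, 0.0048, -0.0104, 0, 0, 0, 0],
  [-1, 0.0048, -0.0104, 0, 0, 0, 0],
  [-1, 0.0048, -0.0104, 0, 0, 0, 0],
  [-1, 0, 0, 0, 0, 0, 0],
])

```text
time_s: 11.5
ee_pos: [550.9, 349.8, 135.6]
ee_rot: [-179.8, -0.2, 25.1]
force: [-1.6, 3.2, 1.3]
gripper_width: 18.1
gripper_force: 45.0
```

apply_moves([
  [-1, 0, 0, -0.004, 0, 0, 0],
  [-1, 0, 0, -0.004, 0, 0, 0],
  [-1, 0, 0, 0, 0, 0, 0],
])

```text
time_s: 11.75
ee_pos: [550.2, 350.0, 125.0]
ee_rot: [180.0, -0.1, 25.3]
force: [-0.5, 2.0, -0.9]
gripper_width: 17.7
gripper_force: 45.0
```

apply_moves([
  [-1, -0.0013, 0.0027, 0.002, 0, 0, 0],
  [-1, -0.0013, 0.0027, 0, 0, 0, 0],
  [-1, 0, 0, 0, 0, 0, 0],
  [-1, 0, 0, 0, 0, 0, 0],
])

```text
time_s: 12.08
ee_pos: [547.0, 355.5, 126.7]
ee_rot: [180.0, 0.0, 25.3]
force: [0.5, 0.1, -0.8]
gripper_width: 17.6
gripper_force: 45.0
```

```bash
python3 - <<'E'
from h import *
s=status.state(); print(s["time_s"],np.round(s["ee_pos"],1),np.round(s["ee_rot"],1),s["gripper_width"],s["force"],s["torque"])
f=cams.grab_frame("scene"); im=f["color"][250:370,190:330][:,:,::-1]; g=cams.grab_frame("wrist")["color"][120:340,200:440][:,:,::-1]
a=cv2.resize(im,(560,480),interpolation=cv2.INTER_CUBIC)
cv2.imwrite("pics/sc3.png",a); cv2.imwrite("pics/w5.png",g)
E
```

```text
12.0833 [547.  355.5 126.7] [180.    0.   25.3] 17.57178828704022 [ 0.4593969   0.10342141 -0.78129589] [ 0.01536805  0.00799364 -0.02686359]
```

View pics/sc3.png

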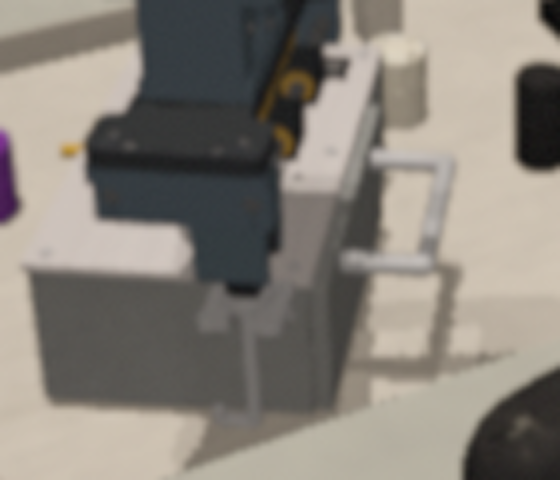

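The rod hangs between the prongs at (245,310), hardly tilted. I lower 2 mm, release and go up.

apply_moves([
  [-1, 0, 0, -0.002, 0, 0, 0],
  [-1, 0, 0, 0, 0, 0, 0],
  [0, 0, 0, 0, 0, 0, 0],
  [0, 0, 0, 0, 0, 0, 0],
  [0, 0, 0, 0, 0, 0, 0],
])

```text
time_s: 12.6
ee_pos: [547.3, 355.5, 125.0]
ee_rot: [180.0, -0.0, 25.3]
force: [0.6, -0.4, 0.2]
gripper_width: 35.1
gripper_force: 0.0
```

apply_moves([
  [0, 0, 0, 0.02, 0, 0, 0],
  [0, 0, 0, 0.03, 0, 0, 0],
  [0, 0, 0, 0.03, 0, 0, 0],
  [0, -0.015, -0.015, 0.02, 0, 0, 0],
  [0, -0.02, -0.02, 0, 0, 0, 0],
])

```text
time_s: 13.02
ee_pos: [515.1, 322.5, 229.8]
ee_rot: [-179.9, -0.6, 25.3]
force: [1.2, -0.1, 0.5]
gripper_width: 45.7
gripper_force: 0.0
```

```bash
python3 - <<'E'
from h import *
s=status.state(); print(s["time_s"],np.round(s["ee_pos"],1),np.round(s["ee_rot"],1),s["gripper_width"])
f=cams.grab_frame("wrist"); p=[647,252,25.5]; np.save("w6.npy",f,allow_pickle=True)
im=f["color"][:,:,::-1].copy()
for P in ([(70,116,92),(70,-108,92),(-70,-108,92),(-70,116,92)],[(-45+x,136+y,155) for x,y in((-9,-9),(9,-9),(9,9),(-9,9))],[(-122+x,30+y,74) for x,y in((-5.5,-47),(5.5,-47),(5.5,47),(-5.5,47))]):
  cv2.polylines(im,[proj(f,L2W(p,P)).astype(int)],True,(0,0,255),1)
cv2.imwrite("pics/w6.png",im)
print("target",L2W(p,[(-122,30,74)]))
E
```

```text
13.0167 [515.1 322.5 229.8] [-179.9   -0.6   25.3] 45.68578630193635
target [[523.96926241 226.55520472  74.        ]]
```

View pics/w6.png

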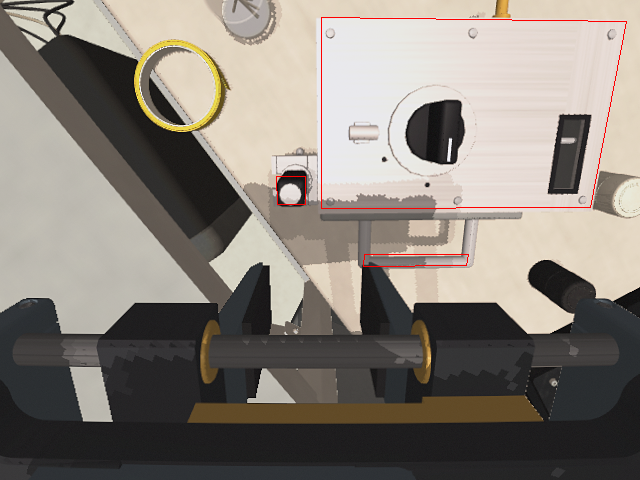

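Rod hangs straight, cap at (291,192), inside its predicted square, and the handle bar is at row 261 as predicted. Next I turn the gripper 90° and take the handle.

apply_moves([
  [-0.34, 0.001, -0.007, 0, 0, 0, 7],
  [-0.34, 0.001, -0.007, 0, 0, 0, 7],
  [-0.34, 0.001, -0.007, 0, 0, 0, 7],
  [-0.34, 0.001, -0.007, 0, 0, 0, 7],
  [-0.34, 0.001, -0.007, 0, 0, 0, 7],
])

```text
time_s: 13.48
ee_pos: [517.0, 285.1, 224.9]
ee_rot: [-180.0, 0.0, 60.6]
force: [0.7, 0.4, -0.3]
gripper_width: 30.3
gripper_force: 0.0
```

apply_moves([
  [-0.34, 0.001, -0.008, 0, 0, 0, 7],
  [-0.34, 0.001, -0.008, 0, 0, 0, 7],
  [-0.34, 0.001, -0.008, 0, 0, 0, 7],
  [-0.34, 0.001, -0.008, 0, 0, 0, 7],
  [-0.34, 0, -0.008, 0, 0, 0, 7],
])

```text
time_s: 13.9
ee_pos: [521.2, 245.0, 224.8]
ee_rot: [-180.0, 0.0, 95.6]
force: [0.0, 0.6, -0.6]
gripper_width: 30.2
gripper_force: 0.0
```

apply_moves([
  [-0.34, 0, -0.008, -0.02, 0, 0, 7],
  [-0.34, 0, -0.006, -0.02, 0, 0, 7],
  [-0.34, 0, 0, -0.02, 0, 0, 6.2],
  [-0.34, 0, 0, 0, 0, 0, 0],
  [-0.34, 0, 0, 0, 0, 0, 0],
])

```text
time_s: 14.32
ee_pos: [520.7, 231.3, 164.3]
ee_rot: [-179.9, -0.0, 115.3]
force: [0.2, 0.8, -0.0]
gripper_width: 30.6
gripper_force: 0.0
```

apply_moves([
  [-0.34, 0.003, -0.004, -0.022, 0, 0, 0],
  [-0.34, 0, 0, -0.022, 0, 0, 0],
  [-0.34, 0, 0, -0.022, 0, 0, 0],
  [-0.34, 0, 0, -0.022, 0, 0, 0],
  [-0.34, 0, 0, 0, 0, 0, 0],
], newtons=30)

```text
time_s: 14.73
ee_pos: [522.6, 227.1, 74.6]
ee_rot: [-179.7, -0.0, 115.4]
force: [-0.9, -0.6, -0.5]
gripper_width: 30.2
gripper_force: 0.0
```

apply_moves([
  [-1, 0, 0, 0, 0, 0, 0],
  [-1, 0, 0, 0, 0, 0, 0],
  [-1, 0, 0, 0, 0, 0, 0],
  [-1, 0, 0, 0, 0, 0, 0],
])

```text
time_s: 15.07
ee_pos: [521.6, 226.4, 78.5]
ee_rot: [-179.7, 0.0, 115.5]
force: [-6.7, -3.7, 6.0]
gripper_width: 10.1
gripper_force: 30.0
```

apply_moves([
  [-1, -0.006, -0.003, 0, 0, 0, 0],
  [-1, -0.009, -0.0043, 0, 0, 0, 0],
  [-1, -0.01, -0.0048, 0, 0, 0, 0],
  [-1, -0.01, -0.0048, 0, 0, 0, 0],
  [-1, -0.01, -0.0048, 0, 0, 0, 0],
])

```text
time_s: 15.48
ee_pos: [480.3, 206.3, 78.6]
ee_rot: [179.7, 0.0, 115.5]
force: [2.2, 1.1, -0.3]
gripper_width: 10.1
gripper_force: 30.0
```

apply_moves([
  [-1, -0.01, -0.0048, 0, 0, 0, 0],
  [-1, -0.01, -0.0048, 0, 0, 0, 0],
  [-1, -0.01, -0.0048, 0, 0, 0, 0],
  [-1, -0.008, -0.0038, 0, 0, 0, 0],
  [-1, -0.004, -0.0019, 0, 0, 0, 0],
])

```text
time_s: 15.9
ee_pos: [437.0, 185.3, 78.5]
ee_rot: [179.8, 0.0, 115.5]
force: [2.0, -0.7, 5.8]
gripper_width: 10.3
gripper_force: 30.0
```

apply_moves([
  [-1, -0.004, -0.0019, 0, 0, 0, 0],
  [-1, -0.002, -0.001, 0, 0, 0, 0],
  [-1, -0.002, -0.001, 0, 0, 0, 0],
  [-1, 0, 0, 0, 0, 0, 0],
])

```text
time_s: 16.23
ee_pos: [429.5, 181.6, 78.5]
ee_rot: [179.8, 0.0, 115.5]
force: [0.8, -0.1, 8.0]
gripper_width: 10.3
gripper_force: 30.0
```

apply_moves([
  [-1, -0.002, -0.001, 0, 0, 0, 0],
  [-1, -0.002, -0.001, 0, 0, 0, 0],
  [-1, -0.002, -0.001, 0, 0, 0, 0],
  [-1, 0, 0, 0, 0, 0, 0],
])

```text
time_s: 16.57
ee_pos: [427.9, 180.8, 78.5]
ee_rot: [179.2, 0.0, 115.5]
force: [9.5, 5.5, -3.7]
gripper_width: 10.5
gripper_force: 30.0
```

Stop reached, drawer fully out. I release, go up and turn back to the placing yaw while moving towards the canisters.

apply_moves([
  [-0.2, 0, 0, 0, 0, 0, 0],
  [-0.2, 0, 0, 0, 0, 0, 0],
  [-0.2, 0, 0, 0.02, 0, 0, 0],
  [0.2, 0, 0, 0.03, 0, 0, 0],
  [0.6, 0.003, -0.008, 0.03, 0, 0, -7],
])

```text
time_s: 16.98
ee_pos: [423.4, 170.4, 156.8]
ee_rot: [-179.7, -0.0, 108.4]
force: [1.4, 0.7, 0.1]
gripper_width: 40.9
gripper_force: 0.0
```

apply_moves([
  [1, 0.006, -0.011, 0.03, 0, 0, -7],
  [1, 0.006, -0.011, 0.03, 0, 0, -7],
  [1, 0.006, -0.011, 0.03, 0, 0, -7],
  [1, 0.006, -0.011, 0, 0, 0, -7],
  [1, 0.006, -0.011, 0, 0, 0, -7],
])

```text
time_s: 17.4
ee_pos: [455.7, 115.1, 248.7]
ee_rot: [179.9, -0.1, 73.1]
force: [0.1, 0.1, 0.1]
gripper_width: 74.1
gripper_force: 0.0
```

apply_moves([
  [1, 0.006, -0.011, 0, 0, 0, -7],
  [1, 0.006, -0.011, 0, 0, 0, -7],
  [1, 0.006, -0.011, 0, 0, 0, -7],
  [1, 0.006, -0.011, 0, 0, 0, -7],
  [1, 0.006, -0.011, 0, 0, 0, -7],
])

```text
time_s: 17.82
ee_pos: [484.5, 60.0, 246.4]
ee_rot: [-179.9, 0.2, 38.1]
force: [-0.9, -0.1, -0.5]
gripper_width: 91.2
gripper_force: 0.0
```

apply_moves([
  [1, 0.006, -0.011, 0, 0, 0, -7],
  [1, 0.004, -0.005, 0, 0, 0, -6.2],
  [1, 0, 0, 0, 0, 0, 0],
  [1, 0, 0, 0, 0, 0, 0],
])

```text
time_s: 18.15
ee_pos: [494.9, 44.6, 246.4]
ee_rot: [-179.9, 0.1, 25.4]
force: [0.4, 0.7, -0.1]
gripper_width: 90.9
gripper_force: 0.0
```

```bash
cat > find.py <<'E'
from h import *
import sys
def cyl(f,m,rad,h,x0):
    "fit vertical cylinder pose (x,y) by its projected silhouette to mask box/centroid"
    t=np.linspace(0,2*np.pi,40); ring=np.c_[rad*np.cos(t),rad*np.sin(t)]
    def box(x):
        q=np.vstack([proj(f,np.c_[ring+x,np.full(40,z)]) for z in(0,h)]); hull=cv2.convexHull(q.astype(np.float32))[:,0]
        return np.r_[q.min(0),q.max(0)]
    l,t_,w,hh=m; return least_squares(lambda x:box(x)-[l,t_,l+w,t_+hh],x0)
if __name__=="__main__":
    s=status.state(); print(s["time_s"],np.round(s["ee_pos"],1),np.round(s["ee_rot"],1),s["gripper_width"])
    f=cams.grab_frame("wrist"); np.save("wc.npy",f,allow_pickle=True); cv2.imwrite("pics/wc.png",f["color"][:,:,::-1])
    for q,r,h,z in(("pale_canister_1",20.5,50,50),("tall_canister",18.5,62,62)):
        for b in finder.trace(q,"wrist")[:3]:
            m=b["pixels"]; c=f["color"][m].mean(0); l=b["rect"]
            r0=back(f,[(l[0]+l[2]/2,l[1]+l[3]/2)],z)[0,:2]; R=cyl(f,l,r,h,r0)
            print(q,round(b["score"],2),np.round(l),"rgb",c.round(),"xy",R.x.round(1),"res",R.fun.round(1))
E
python3 find.py
```

```text
18.15 [494.9  44.6 246.4] [-1.799e+02  1.000e-01  2.540e+01] 90.86579933901766
pale_canister_1 0.93 [353.   8.  53.  60.] rgb [212. 207. 196.] xy [661.4  60.3] res [-0.2  0.1  0.1 -0.2]
tall_canister 0.64 [319. 132.  34.  40.] rgb [54. 50. 49.] xy [555.1  53.2] res [-3.2 -1.6  3.2  1.6]
```

Two canisters, seen in the wrist view at (379,38) pale and (336,152) black. The colours confirm them: pale is rgb 212/207/196, so neither pink nor purple. I take the pale one.

apply_moves([
  [0.45, 0.033, 0.003, -0.01, 0, 0, 0],
  [0.45, 0.033, 0.003, -0.01, 0, 0, 0],
  [0.45, 0.033, 0.003, -0.02, 0, 0, 0],
  [0.45, 0.033, 0.003, -0.02, 0, 0, 0],
  [0.45, 0.034, 0.003, -0.02, 0, 0, 0],
])

```text
time_s: 18.72
ee_pos: [663.1, 60.6, 166.3]
ee_rot: [-180.0, 0.0, 25.4]
force: [-0.2, 0.2, 0.6]
gripper_width: 66.1
gripper_force: 0.0
```

apply_moves([
  [0.45, 0, 0, -0.03, 0, 0, 0],
  [0.45, 0, 0, -0.02, 0, 0, 0],
  [0.45, 0, 0, 0, 0, 0, 0],
  [0.45, 0, 0, 0, 0, 0, 0],
])

```text
time_s: 19.05
ee_pos: [661.3, 60.2, 116.0]
ee_rot: [-179.9, 0.2, 25.3]
force: [0.4, 0.5, 0.6]
gripper_width: 66.4
gripper_force: 0.0
```

```bash
python3 find.py
```

```text
19.05 [661.3  60.2 116. ] [-179.9    0.2   25.3] 66.38243630848623
pale_canister_1 0.17 [  1. 237. 211.  94.] rgb [87. 83. 79.] xy [572.4 188.9] res [ 54.7   4.9 -63.9  -9.6]
tall_canister 0.93 [233. 329.  54.  77.] rgb [45. 41. 40.] xy [559.6  56.8] res [-2.2 -7.3  2.7  7. ]
```

```bash
python3 - <<'E'
from h import *
f=np.load("wc.npy",allow_pickle=True).item(); print(proj(f,[(661,60,50),(661,60,0)]).round())
q=proj(f,[(661,60,50)])[0].astype(int); print(f["color"][q[1]-40:q[1]+60:12,q[0]-60:q[0]+61:20].mean(2).astype(int))
g=cams.grab_frame("scene")
for b in finder.boxes_of("pale_canister_1","scene"): print(b, back(g,[(b["rect"][0]+b["rect"][2]/2,b["rect"][1]+b["rect"][3]/2)],25).round())
E
```

```text
[[316. 259.]
 [316. 236.]]
[[136 137 136 114 113 136 135]
 [135 136 110 152 115 135 136]
 [134 135 152 154 154 134 135]
 [134 134 125 149 125 134 135]
 [137 135 148 148 151 134 134]
 [164 154 137 146 120 158 160]
 [160 168 125 160 156 158 161]
 [158 209 203 223 223 158 159]
 [161 208 207 223 222 221 161]]
{'rect': [179.4, 282.9, 12.6, 28.0], 'score': 0.83} [[794. 288.  25.]]
{'rect': [377.8, 204.9, 13.7, 14.7], 'score': 0.74} [[ 598. -401.   25.]]
{'rect': [284.7, 256.5, 13.7, 26.8], 'score': 0.55} [[653.  59.  25.]]
{'rect': [153.3, 325.5, 35.0, 55.3], 'score': 0.51} [[679. 443.  25.]]
```

The canister is still there, shadowed, at about (316,250) in the wrist view between the fingers. I go down and grasp.

apply_moves([
  [0.45, 0, 0, -0.025, 0, 0, 0],
  [0.45, 0, 0, -0.025, 0, 0, 0],
  [0.45, 0, 0, -0.02, 0, 0, 0],
  [0.45, 0, 0, -0.01, 0, 0, 0],
  [0.45, 0, 0, 0, 0, 0, 0],
], newtons=25)

```text
time_s: 19.72
ee_pos: [660.9, 59.7, 35.5]
ee_rot: [-179.9, 0.2, 25.3]
force: [-0.1, 0.3, -0.2]
gripper_width: 66.2
gripper_force: 0.0
```

apply_moves([
  [-1, 0, 0, 0, 0, 0, 0],
  [-1, 0, 0, 0, 0, 0, 0],
  [-1, 0, 0, 0, 0, 0, 0],
  [-1, 0, 0, 0, 0, 0, 0],
  [-1, 0, 0, 0, 0, 0, 0],
])

```text
time_s: 20.13
ee_pos: [663.0, 59.9, 38.3]
ee_rot: [179.9, -0.1, 25.3]
force: [-0.9, -0.4, 4.2]
gripper_width: 40.2
gripper_force: 25.0
```

apply_moves([
  [-1, 0, 0, 0.02, 0, 0, 0],
  [-1, 0, 0, 0.03, 0, 0, 0],
  [-1, 0, 0, 0.03, 0, 0, 0],
  [-1, 0, 0, 0.03, 0, 0, 0],
  [-1, -0.027, 0.022, 0, 0, 0, 0],
])

```text
time_s: 20.55
ee_pos: [643.1, 79.5, 154.2]
ee_rot: [179.5, -1.0, 25.1]
force: [1.9, 1.9, -0.5]
gripper_width: 40.4
gripper_force: 25.0
```

apply_moves([
  [-1, -0.027, 0.022, 0, 0, 0, 0],
  [-1, -0.027, 0.022, 0, 0, 0, 0],
  [-1, -0.027, 0.022, 0, 0, 0, 0],
  [-1, -0.027, 0.021, -0.01, 0, 0, 0],
  [-1, 0, 0, 0, 0, 0, 0],
])

```text
time_s: 20.97
ee_pos: [520.8, 171.0, 135.8]
ee_rot: [-179.8, 0.4, 25.5]
force: [-1.6, -0.1, -0.9]
gripper_width: 40.0
gripper_force: 25.0
```

apply_moves([
  [-1, 0, 0, 0, 0, 0, 0],
  [-1, 0, 0, 0, 0, 0, 0],
])

```text
time_s: 21.13
ee_pos: [527.9, 168.9, 137.5]
ee_rot: [180.0, -0.1, 25.3]
force: [0.2, -0.2, -0.8]
gripper_width: 40.0
gripper_force: 25.0
```

```bash
cat > ov.py <<'E'
from h import *
import sys
p=[645,251,25.5]
def pockets(im,f,c,d=0):
    for x,y in((-142,-24),(-102,28),(-142,80)):
        cv2.polylines(im,[proj(f,L2W(p,[(x+d+a,y+b,31) for a,b in((-23.5,-23.5),(23.5,-23.5),(23.5,23.5),(-23.5,23.5))])).astype(int)],True,c,1)
if __name__=="__main__":
    s=status.state(); print(s["time_s"],np.round(s["ee_pos"],1),np.round(s["ee_rot"],1),s["gripper_width"])
    f=cams.grab_frame("wrist"); im=f["color"][:,:,::-1].copy(); np.save("wo.npy",f,allow_pickle=True)
    pockets(im,f,(0,0,255)); t=np.linspace(0,2*np.pi,40); o=s["ee_pos"]; off=float(sys.argv[2]); rad=float(sys.argv[3]); h=float(sys.argv[4])
    for z in(0,h): cv2.polylines(im,[proj(f,np.c_[o[0]+rad*np.cos(t),o[1]+rad*np.sin(t),np.full(40,o[2]-off+z)]).astype(int)],True,(0,255,0),1)
    cv2.imwrite("pics/"+sys.argv[1],im)
E
python3 ov.py o1.png 37 20.5 50
```

```text
21.1333 [527.9 168.9 137.5] [ 1.80e+02 -1.00e-01  2.53e+01] 40.037563684301126
```

View pics/o1.png

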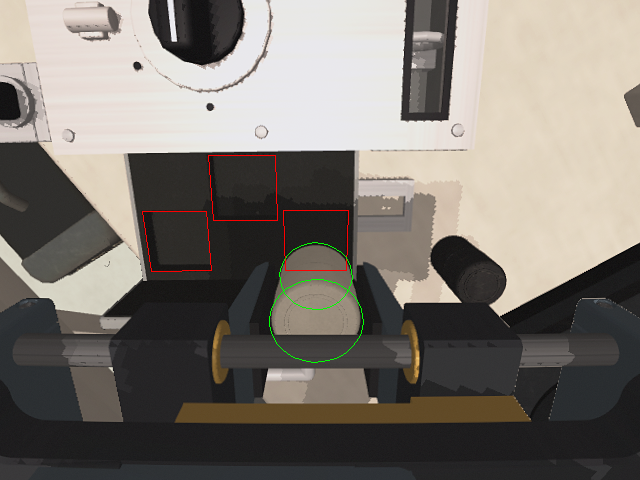

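The held canister coincides with the green prediction. Now I check the pocket edges in an enhanced crop.

```bash
python3 - <<'E'
from h import *
import ov
f=np.load("wo.npy",allow_pickle=True).item(); im=f["color"][:,:,::-1].astype(float)
im=np.clip((im-10)*4,0,255).astype(np.uint8)
big=cv2.resize(im[145:285,115:375],None,fx=3,fy=3,interpolation=cv2.INTER_CUBIC)
for p,c in(([645,251,25.5],(0,0,255)),([647,252,25.5],(0,255,0))):
    for x,y in((-142,-24),(-102,28),(-142,80)):
        q=proj(f,L2W(p,[(x+a,y+b,31) for a,b in((-23.5,-23.5),(23.5,-23.5),(23.5,23.5),(-23.5,23.5))]))
        cv2.polylines(big,[((q-[115,145]+.5)*3).astype(int)],True,c,1)
cv2.imwrite("pics/o2.png",big)
E
```

```text
(no output)
```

View pics/o2.png

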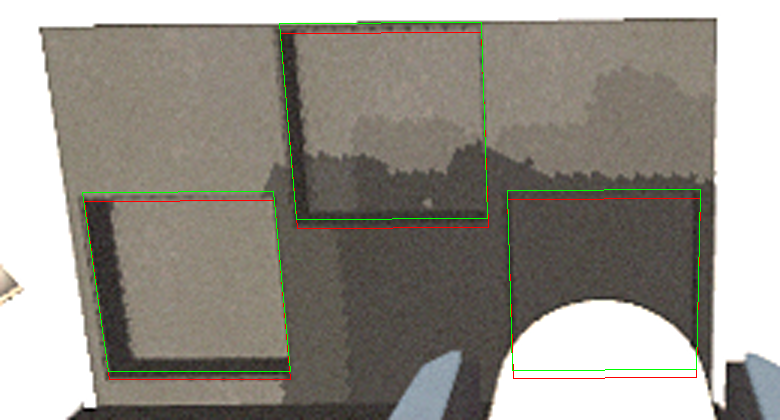

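Green (647, 252) matches the pocket edges exactly, so I use that pose. I lower the canister into pocket 1.

apply_moves([
  [-1, 0.001, 0.0005, -0.03, 0, 0, 0],
  [-1, 0, 0, -0.025, 0, 0, 0],
  [-1, 0, 0, 0, 0, 0, 0],
  [-1, 0, 0, -0.009, 0, 0, 0],
  [-1, 0, 0, -0.008, 0, 0, 0],
])

```text
time_s: 21.6
ee_pos: [530.0, 169.2, 65.6]
ee_rot: [180.0, -0.2, 25.2]
force: [-0.5, 0.5, -0.1]
gripper_width: 40.2
gripper_force: 25.0
```

apply_moves([
  [-1, 0, 0, -0.005, 0, 0, 0],
  [-1, 0, 0, -0.004, 0, 0, 0],
  [-1, 0, 0, 0, 0, 0, 0],
])

```text
time_s: 21.85
ee_pos: [528.2, 169.2, 55.7]
ee_rot: [180.0, 0.0, 25.3]
force: [1.1, -0.3, -1.3]
gripper_width: 40.5
gripper_force: 25.0
```

apply_moves([
  [-1, 0, 0, -0.0015, 0, 0, 0],
  [-0.1, 0, 0, 0, 0, 0, 0],
  [0.4, 0, 0, 0, 0, 0, 0],
  [0.4, 0, 0, 0, 0, 0, 0],
  [0.4, 0, 0, 0.02, 0, 0, 0],
])

```text
time_s: 22.27
ee_pos: [525.8, 168.6, 71.9]
ee_rot: [-179.9, 0.4, 25.3]
force: [0.8, -0.5, 0.5]
gripper_width: 58.3
gripper_force: 0.0
```

apply_moves([
  [0.4, 0, 0, 0.03, 0, 0, 0],
  [0.4, 0, 0, 0.03, 0, 0, 0],
  [0.4, 0, 0, 0.03, 0, 0, 0],
  [0.4, -0.005, -0.033, 0.015, 0, 0, 0],
  [0.4, -0.005, -0.033, 0, 0, 0, 0],
])

```text
time_s: 22.68
ee_pos: [520.8, 104.1, 183.8]
ee_rot: [179.8, -0.5, 25.5]
force: [-0.1, -0.4, -1.2]
gripper_width: 64.4
gripper_force: 0.0
```

apply_moves([
  [0.4, -0.005, -0.033, 0, 0, 0, 0],
  [0.4, -0.003, -0.025, 0, 0, 0, 0],
  [0.4, 0, 0, 0, 0, 0, 0],
  [0.4, 0, 0, 0, 0, 0, 0],
])

```text
time_s: 23.02
ee_pos: [510.1, 44.4, 179.8]
ee_rot: [180.0, -0.0, 25.1]
force: [0.2, 0.3, 0.5]
gripper_width: 63.7
gripper_force: 0.0
```

```bash
python3 find.py; python3 - <<'E'
from h import *
import find
f=np.load("wc.npy",allow_pickle=True).item()
g=f["color"].mean(2)
for xy in((555,53),):
    u,v=proj(f,[(*xy,31)])[0].astype(int); m=np.zeros((480,640),np.uint8); w=g[max(v-70,0):v+71,u-70:u+71]<75; m[max(v-70,0):v+71,u-70:u+71]=w
    n,L,S,C=cv2.connectedComponentsWithStats(m); k=L[v,u]; print(k,S[k]); R=find.cyl(f,S[k][:4],18.5,62,xy); print(R.x.round(1),R.fun.round(1))
E
```

```text
23.0167 [510.1  44.4 179.8] [180.   -0.   25.1] 63.658322166474754
pale_canister_1 0.67 [139. 121.  73.  58.] rgb [203. 198. 186.] xy [520.7 174.8] res [ 1.   1.2 -1.2 -1.4]
tall_canister 0.66 [306. 150.  47.  49.] rgb [53. 49. 47.] xy [555.2  54.5] res [-1.6 -3.3  1.6  3. ]
1 [ 305  147   48   53 1914]
[555.9  55.1] [-0.9 -1.   0.9  0.9]
```

apply_moves([
  [0.4, 0.023, 0.0055, -0.015, 0, 0, 0],
  [0.4, 0.023, 0.0055, -0.015, 0, 0, 0],
  [0.4, 0, 0, -0.03, 0, 0, 0],
  [0.4, 0, 0, -0.025, 0, 0, 0],
  [0.4, 0, 0, -0.025, 0, 0, 0],
])

```text
time_s: 23.58
ee_pos: [556.5, 57.8, 68.0]
ee_rot: [-180.0, -0.0, 25.4]
force: [0.9, -0.0, -0.2]
gripper_width: 63.5
gripper_force: 0.0
```

apply_moves([
  [0.4, 0, 0, -0.024, 0, 0, 0],
  [0.4, 0, 0, 0, 0, 0, 0],
  [-1, 0, 0, 0, 0, 0, 0],
  [-1, 0, 0, 0, 0, 0, 0],
  [-1, 0, 0, 0, 0, 0, 0],
])

```text
time_s: 24.0
ee_pos: [557.6, 56.8, 47.2]
ee_rot: [179.9, -0.2, 25.3]
force: [-0.3, -0.7, 0.7]
gripper_width: 46.9
gripper_force: 0.0
```

apply_moves([
  [-1, 0, 0, 0, 0, 0, 0],
  [-1, 0, 0, 0, 0, 0, 0],
  [-1, 0, 0, 0, 0, 0, 0],
])

```text
time_s: 24.25
ee_pos: [557.2, 56.5, 46.9]
ee_rot: [179.9, -0.2, 25.3]
force: [-0.9, 1.0, 5.5]
gripper_width: 36.2
gripper_force: 25.0
```

apply_moves([
  [-1, 0, 0, 0.025, 0, 0, 0],
  [-1, 0, 0, 0.03, 0, 0, 0],
  [-1, 0, 0, 0.03, 0, 0, 0],
  [-1, 0, 0, 0.03, 0, 0, 0],
  [-1, -0.012, 0.034, 0, 0, 0, 0],
])

```text
time_s: 24.67
ee_pos: [549.7, 87.2, 167.0]
ee_rot: [179.6, -0.7, 25.0]
force: [1.1, 1.2, 0.0]
gripper_width: 36.4
gripper_force: 25.0
```

apply_moves([
  [-1, -0.012, 0.035, 0, 0, 0, 0],
  [-1, -0.012, 0.035, 0, 0, 0, 0],
  [-1, -0.012, 0.035, 0, 0, 0, 0],
  [-1, -0.012, 0.035, 0, 0, 0, 0],
  [-1, -0.012, 0.034, 0, 0, 0, 0],
])

```text
time_s: 25.08
ee_pos: [483.2, 265.7, 160.7]
ee_rot: [180.0, -0.0, 25.3]
force: [-0.2, 0.3, -0.6]
gripper_width: 35.9
gripper_force: 25.0
```

apply_moves([
  [-1, 0, 0, -0.015, 0, 0, 0],
  [-1, 0, 0, 0, 0, 0, 0],
  [-1, 0, 0, 0, 0, 0, 0],
])

```text
time_s: 25.33
ee_pos: [483.4, 263.9, 145.0]
ee_rot: [180.0, 0.1, 25.3]
force: [0.3, 0.3, 0.1]
gripper_width: 36.5
gripper_force: 25.0
```

```bash
python3 - <<'E'
from h import *
s=status.state(); o=s["ee_pos"]; print(s["time_s"],np.round(o,1),np.round(s["ee_rot"],1),s["gripper_width"])
f=cams.grab_frame("wrist"); p=[647,252,25.5]
im=np.clip((f["color"][:,:,::-1].astype(float)-10)*2.5,0,255).astype(np.uint8); t=np.linspace(0,2*np.pi,40)
for x,y in((-142,-24),(-102,28),(-142,80)):
    cv2.polylines(im,[proj(f,L2W(p,[(x+a,y+b,31) for a,b in((-23.5,-23.5),(23.5,-23.5),(23.5,23.5),(-23.5,23.5))])).astype(int)],True,(0,0,255),1)
for z in(0,62): cv2.polylines(im,[proj(f,np.c_[o[0]+18.5*np.cos(t),o[1]+18.5*np.sin(t),np.full(40,o[2]-47+z)]).astype(int)],True,(0,255,0),1)
c=L2W(p,[(-142,-24,0)])[0]
for z in(17,67): cv2.polylines(im,[proj(f,np.c_[c[0]+20.5*np.cos(t),c[1]+20.5*np.sin(t),np.full(40,z)]).astype(int)],True,(255,0,0),1)
cv2.imwrite("pics/o3.png",im[110:480])
E
```

```text
25.3333 [483.4 263.9 145. ] [1.80e+02 1.00e-01 2.53e+01] 36.457879907671746
```

View pics/o3.png

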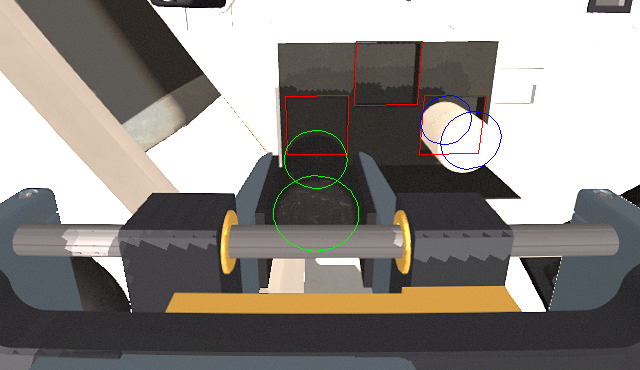

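Tall canister is held as predicted, and pocket 3 is at (317,125), free. The pale one stands in pocket 1. I lower the tall one.

apply_moves([
  [-1, 0.0015, 0, -0.03, 0, 0, 0],
  [-1, 0, 0, -0.025, 0, 0, 0],
  [-1, 0, 0, 0, 0, 0, 0],
  [-1, 0, 0, -0.008, 0, 0, 0],
  [-1, 0, 0, -0.008, 0, 0, 0],
])

```text
time_s: 25.8
ee_pos: [487.3, 264.2, 75.7]
ee_rot: [-180.0, -0.2, 25.2]
force: [0.5, -0.9, -1.0]
gripper_width: 36.3
gripper_force: 25.0
```

apply_moves([
  [-1, 0, 0, -0.005, 0, 0, 0],
  [-1, 0, 0, -0.003, 0, 0, 0],
  [-1, 0, 0, 0, 0, 0, 0],
])

```text
time_s: 26.05
ee_pos: [485.7, 264.2, 66.4]
ee_rot: [180.0, 0.0, 25.3]
force: [0.7, -0.4, -0.4]
gripper_width: 36.5
gripper_force: 25.0
```

apply_moves([
  [-1, 0, 0, -0.0015, 0, 0, 0],
  [-0.2, 0, 0, 0, 0, 0, 0],
  [0.3, 0, 0, 0, 0, 0, 0],
  [0.3, 0, 0, 0, 0, 0, 0],
  [0.3, 0, 0, 0.02, 0, 0, 0],
])

```text
time_s: 26.47
ee_pos: [483.5, 263.2, 82.4]
ee_rot: [180.0, 0.4, 25.3]
force: [-0.5, 0.1, -0.4]
gripper_width: 53.2
gripper_force: 0.0
```

apply_moves([
  [0.3, 0, 0, 0.03, 0, 0, 0],
  [0.3, 0, 0, 0.03, 0, 0, 0],
  [0.3, 0, 0, 0.03, 0, 0, 0],
  [0.3, -0.02, -0.024, 0.02, 0, 0, 0],
  [0.3, -0.02, -0.024, 0, 0, 0, 0],
])

```text
time_s: 26.88
ee_pos: [448.5, 217.7, 199.6]
ee_rot: [180.0, -0.6, 25.4]
force: [0.4, -0.3, -0.3]
gripper_width: 59.0
gripper_force: 0.0
```

apply_moves([
  [0, -0.02, -0.024, 0, 0, 0, 0],
  [-1, -0.02, -0.023, 0, 0, 0, 0],
  [-1, 0, 0, 0, 0, 0, 0],
  [-1, 0, 0, 0, 0, 0, 0],
])

```text
time_s: 27.22
ee_pos: [405.1, 168.7, 195.6]
ee_rot: [180.0, -0.1, 25.2]
force: [1.3, 0.7, 0.0]
gripper_width: 35.7
gripper_force: 0.0
```

```bash
python3 - <<'E'
from h import *
s=status.state(); o=s["ee_pos"]; print(s["time_s"],np.round(o,1),np.round(s["ee_rot"],1),s["gripper_width"])
f=cams.grab_frame("wrist"); p=[647,252,25.5]; np.save("wt.npy",f,allow_pickle=True); t=np.linspace(0,2*np.pi,40)
for q,r,h in(("pale_canister_1",20.5,50),("tall_canister",18.5,62)):
    for b in finder.trace(q,"wrist")[:2]:
        l,t_,w,hh=b["rect"]; 
        def box(x):
            a=np.vstack([proj(f,np.c_[x[0]+r*np.cos(t),x[1]+r*np.sin(t),np.full(40,z)]) for z in(17,17+h)]); return np.r_[a.min(0),a.max(0)]
        x0=back(f,[(l+w/2,t_+hh/2)],50)[0,:2]; R=least_squares(lambda x:box(x)-[l,t_,l+w,t_+hh],x0)
        d=R.x-p[:2]; a=np.radians(-p[2]); print(q,round(b["score"],2),np.round(b["rect"]),"local",np.round([d[0]*np.cos(a)-d[1]*np.sin(a),d[0]*np.sin(a)+d[1]*np.cos(a)],1),R.fun.round(1))
cv2.imwrite("pics/wt.png",np.clip((f["color"][:,:,::-1].astype(float)-10)*2,0,255).astype(np.uint8))
E
```

```text
27.2167 [405.1 168.7 195.6] [ 1.80e+02 -1.00e-01  2.52e+01] 35.7400303003745
pale_canister_1 0.76 [352.  59.  60.  61.] local [-146.9  -22.2] [-1.6  0.1  1.4 -0.1]
pale_canister_1 0.71 [195.   0. 286. 204.] local [-152.4   12.3] [ 114.8   67.6 -115.3  -77.5]
tall_canister 0.93 [216.  53.  58.  60.] local [-142.9   80.3] [-1.8  0.5  2.2 -0.6]
```

Both canisters sit at pocket positions, pale at (-147,-22) and tall at (-143,80), at the right height. I push the drawer home.

apply_moves([
  [-1, -0.003, -0.001, -0.024, 0, 0, 0],
  [-1, 0, 0, -0.024, 0, 0, 0],
  [-1, 0, 0, -0.024, 0, 0, 0],
  [-1, 0, 0, -0.024, 0, 0, 0],
  [-1, 0, 0, -0.023, 0, 0, 0],
])

```text
time_s: 27.78
ee_pos: [403.6, 169.2, 74.7]
ee_rot: [180.0, -0.0, 25.3]
force: [-0.1, 0.0, -1.5]
gripper_width: 0.5
gripper_force: 0.0
```

apply_moves([
  [-1, 0.004, 0.0019, 0, 0, 0, 0],
  [-1, 0.006, 0.0029, 0, 0, 0, 0],
  [-1, 0.009, 0.0043, 0, 0, 0, 0],
  [-1, 0.009, 0.0043, 0, 0, 0, 0],
  [-1, 0.009, 0.0043, 0, 0, 0, 0],
])

```text
time_s: 28.2
ee_pos: [441.5, 187.0, 77.0]
ee_rot: [180.0, -0.1, 25.3]
force: [-3.0, -0.4, -1.2]
gripper_width: 0.7
gripper_force: 1.3
```

apply_moves([
  [-1, 0.009, 0.0043, 0, 0, 0, 0],
  [-1, 0.009, 0.0043, 0, 0, 0, 0],
  [-1, 0.009, 0.0043, 0, 0, 0, 0],
  [-1, 0.009, 0.0043, 0, 0, 0, 0],
  [-1, 0.009, 0.0043, 0, 0, 0, 0],
])

```text
time_s: 28.62
ee_pos: [486.0, 208.1, 76.4]
ee_rot: [180.0, -0.1, 25.3]
force: [-2.2, -0.8, 1.8]
gripper_width: 0.3
gripper_force: 1.4
```

apply_moves([
  [-1, 0.009, 0.0043, 0, 0, 0, 0],
  [-1, 0.006, 0.0029, 0, 0, 0, 0],
  [-1, 0, 0, 0, 0, 0, 0],
])

```text
time_s: 28.87
ee_pos: [501.2, 215.2, 75.9]
ee_rot: [180.0, -0.1, 25.3]
force: [-0.6, -1.0, 0.3]
gripper_width: 0.3
gripper_force: 0.1
```

apply_moves([
  [-1, 0.002, 0.001, 0, 0, 0, 0],
  [-1, 0.002, 0.001, 0, 0, 0, 0],
  [-1, 0.002, 0.001, 0, 0, 0, 0],
  [-1, 0, 0, 0, 0, 0, 0],
])

```text
time_s: 29.2
ee_pos: [501.6, 215.4, 75.8]
ee_rot: [180.0, 0.6, 25.3]
force: [-10.9, -6.6, 8.4]
gripper_width: 0.3
gripper_force: 6.0
```

Drawer is home (13 N against the stop). Now the rod again.

apply_moves([
  [-1, -0.007, -0.0034, 0, 0, 0, 0],
  [-1, -0.007, -0.0034, 0.005, 0, 0, 0],
  [-1, 0, 0, 0.035, 0, 0, 0],
  [-1, 0, 0, 0.035, 0, 0, 0],
  [-0.5, 0, 0, 0.035, 0, 0, 0],
])

```text
time_s: 29.62
ee_pos: [491.6, 210.8, 187.5]
ee_rot: [180.0, -0.1, 25.3]
force: [0.8, -0.0, -1.0]
gripper_width: 4.5
gripper_force: 0.0
```

apply_moves([
  [0.1, 0.011, 0.029, 0.02, 0, 0, 0],
  [0.1, 0.011, 0.029, 0, 0, 0, 0],
  [0.1, 0.011, 0.029, 0, 0, 0, 0],
  [0.1, 0.011, 0.029, 0, 0, 0, 0],
  [0.1, 0.011, 0.028, 0, 0, 0, 0],
])

```text
time_s: 30.03
ee_pos: [547.4, 356.6, 207.0]
ee_rot: [-180.0, -0.2, 25.3]
force: [0.6, 0.4, 0.5]
gripper_width: 37.8
gripper_force: 0.0
```

apply_moves([
  [0.1, 0, 0, 0, 0, 0, 0],
  [0.1, 0, 0, 0, 0, 0, 0],
])

```text
time_s: 30.2
ee_pos: [547.0, 356.0, 205.7]
ee_rot: [180.0, -0.1, 25.4]
force: [-1.2, -0.3, -0.3]
gripper_width: 49.1
gripper_force: 0.0
```

apply_moves([
  [0.1, 0, 0, -0.021, 0, 0, 0],
  [0.1, 0, 0, -0.02, 0, 0, 0],
  [0.1, 0, 0, -0.02, 0, 0, 0],
  [0.1, 0, 0, -0.02, 0, 0, 0],
  [0.1, 0, 0, 0, 0, 0, 0],
], newtons=45)

```text
time_s: 30.62
ee_pos: [544.2, 352.2, 121.2]
ee_rot: [179.9, 0.5, 25.2]
force: [-0.8, 0.5, -1.1]
gripper_width: 50.2
gripper_force: 0.0
```

apply_moves([
  [-1, 0, 0, 0, 0, 0, 0],
  [-1, 0, 0, 0, 0, 0, 0],
  [-1, 0, 0, 0, 0, 0, 0],
  [-1, 0, 0, 0, 0, 0, 0],
  [-1, 0, 0, 0, 0, 0, 0],
])

```text
time_s: 31.03
ee_pos: [547.1, 355.1, 126.2]
ee_rot: [-180.0, -0.1, 25.3]
force: [0.3, -0.1, 0.0]
gripper_width: 19.7
gripper_force: 0.0
```

apply_moves([
  [-1, 0, 0, 0, 0, 0, 0],
  [-1, 0, 0, 0, 0, 0, 0],
])

```text
time_s: 31.2
ee_pos: [547.1, 355.1, 126.1]
ee_rot: [180.0, -0.1, 25.3]
force: [-1.1, -0.5, 5.2]
gripper_width: 17.7
gripper_force: 45.0
```

apply_moves([
  [-1, 0, 0, 0.008, 0, 0, 0],
  [-1, -0.006, 0.012, 0, 0, 0, 0],
  [-1, -0.006, 0.012, 0, 0, 0, 0],
  [-1, -0.005, 0.012, 0, 0, 0, 0],
  [-1, 0, 0, 0.033, 0, 0, 0],
])

```text
time_s: 31.62
ee_pos: [524.4, 391.9, 159.0]
ee_rot: [179.9, 0.8, 25.4]
force: [-0.4, 0.2, -2.6]
gripper_width: 17.1
gripper_force: 45.0
```

apply_moves([
  [-1, 0, 0, 0.033, 0, 0, 0],
  [-1, 0, 0, 0.033, 0, 0, 0],
  [-1, 0, 0, 0.033, 0, 0, 0],
  [-1, 0.0165, -0.028, 0, 0, 0, 0],
  [-1, 0.0165, -0.028, 0, 0, 0, 0],
])

```text
time_s: 32.03
ee_pos: [562.5, 337.8, 267.7]
ee_rot: [-180.0, -0.3, 25.6]
force: [0.0, -0.2, -1.3]
gripper_width: 17.8
gripper_force: 45.0
```

apply_moves([
  [-1, 0.0165, -0.028, 0, 0, 0, 0],
  [-1, 0.0165, -0.028, 0, 0, 0, 0],
  [-1, 0.0165, -0.028, 0, 0, 0, 0],
  [-1, 0.0165, -0.028, 0, 0, 0, 0],
  [-1, 0.0165, -0.028, 0, 0, 0, 0],
])

```text
time_s: 32.45
ee_pos: [645.3, 195.2, 264.4]
ee_rot: [-180.0, 0.0, 25.4]
force: [-0.2, 0.6, -0.8]
gripper_width: 17.7
gripper_force: 45.0
```

apply_moves([
  [-1, 0.0165, -0.027, 0, 0, 0, 0],
  [-1, 0, 0, -0.02, 0, 0, 0],
  [-1, 0, 0, -0.02, 0, 0, 0],
  [-1, 0, 0, 0, 0, 0, 0],
  [-1, 0, 0, 0, 0, 0, 0],
])

```text
time_s: 32.87
ee_pos: [660.8, 169.0, 223.4]
ee_rot: [-179.9, 0.2, 25.3]
force: [0.7, 0.2, -0.8]
gripper_width: 18.1
gripper_force: 45.0
```

```bash
python3 - <<'E'
from h import *
s=status.state(); print(s["time_s"],np.round(s["ee_pos"],1),np.round(s["ee_rot"],1),s["gripper_width"],s["force"])
f=cams.grab_frame("wrist"); p=[647,252,25.5]
im=f["color"][:,:,::-1].copy()
for P in ([(70,116,92),(70,-108,92),(-70,-108,92),(-70,116,92)],[(1,-73.5,92),(1,-90.5,92),(-53,-90.5,92),(-53,-73.5,92)]):
  cv2.polylines(im,[proj(f,L2W(p,P)).astype(int)],True,(0,0,255),1)
o=s["ee_pos"]-[0,0,34]; a=np.radians(25.5); e=np.array([np.cos(a),np.sin(a),0])
q=[o+[0,0,-5],o+[0,0,-76.5],o+e*18+[0,0,-76.5],o+e*18+[0,0,-67.5]]
cv2.polylines(im,[proj(f,np.array(q)).astype(int)],False,(0,255,0),1)
cv2.imwrite("pics/w7.png",im)
# rod centre col vs slot centre, dark/rod columns: report grey profile across the tip row
u,v=proj(f,[q[2]])[0].astype(int); g=f["color"].mean(2)
for r in(v-6,v,v+6,v+15): print(r,u,g[r,u-24:u+25:2].astype(int))
E
```

```text
32.8667 [660.8 169.  223.4] [-179.9    0.2   25.3] 18.074176595490464 [ 0.70076369  0.22445121 -0.76488949]
208 315 [122 121 122 123 119  23  19  78  85  82  81 101 102  99 102  91 108 115
  19  21  71 125 126 127 124]
214 315 [121 122 122 122 119  21  22  67  99 101  82  82  83  80  99 106  99  87
  21  24  71 127 126 126 123]
220 315 [118 118 120 119 116  20  23  67 103 104  88 106 112 109  99 107 104  99
  20  19  72 125 125 125 122]
229 315 [127 128 128 126 126  18  20  53  85  86  88 106 111 109  99  87  87  86
  18  23  70 125 124 125 122]
```

The rod is centred over the slot (columns 313–317, slot 305–325). I press the bolt down.

apply_moves([
  [-1, 0, 0, -0.012, 0, 0, 0],
  [-1, 0, 0, -0.008, 0, 0, 0],
  [-1, 0, 0, -0.004, 0, 0, 0],
  [-1, 0, 0, -0.005, 0, 0, 0],
  [-1, 0, 0, -0.005, 0, 0, 0],
])

```text
time_s: 33.33
ee_pos: [661.7, 168.5, 191.7]
ee_rot: [-180.0, -0.1, 25.3]
force: [-2.0, 0.7, 2.8]
gripper_width: 17.7
gripper_force: 45.0
```

apply_moves([
  [-1, 0, 0, -0.005, 0, 0, 0],
  [-1, 0, 0, -0.004, 0, 0, 0],
  [-1, 0, 0, -0.003, 0, 0, 0],
  [-1, 0, 0, 0, 0, 0, 0],
])

```text
time_s: 33.67
ee_pos: [661.8, 167.8, 178.3]
ee_rot: [180.0, 0.0, 25.3]
force: [-0.1, 0.4, -1.0]
gripper_width: 17.6
gripper_force: 45.0
```

apply_moves([
  [-1, 0, 0, -0.002, 0, 0, 0],
  [-1, 0, 0, -0.002, 0, 0, 0],
  [-1, 0, 0, 0, 0, 0, 0],
])

```text
time_s: 33.92
ee_pos: [662.1, 167.7, 175.4]
ee_rot: [180.0, -0.1, 25.3]
force: [-0.6, -0.3, 2.8]
gripper_width: 17.9
gripper_force: 45.0
```

apply_moves([
  [-1, 0, 0, -0.002, 0, 0, 0],
  [-1, 0, 0, -0.001, 0, 0, 0],
  [-1, 0, 0, 0, 0, 0, 0],
])

```text
time_s: 34.17
ee_pos: [662.2, 167.8, 174.9]
ee_rot: [179.9, -0.2, 25.3]
force: [-2.0, -1.4, 11.7]
gripper_width: 17.8
gripper_force: 45.0
```

apply_moves([
  [-1, 0, 0, -0.002, 0, 0, 0],
  [-1, 0, 0, -0.001, 0, 0, 0],
  [-1, 0, 0, 0, 0, 0, 0],
])

```text
time_s: 34.42
ee_pos: [662.3, 167.8, 174.5]
ee_rot: [179.9, -0.3, 25.3]
force: [-4.0, -2.2, 21.0]
gripper_width: 17.6
gripper_force: 45.0
```

Bolt is firmly down. I carry the rod back to the fork.

apply_moves([
  [-1, 0, 0, 0.015, 0, 0, 0],
  [-1, 0, 0, 0.02, 0, 0, 0],
  [-1, 0, 0, 0.03, 0, 0, 0],
  [-1, 0, 0, 0.031, 0, 0, 0],
  [-1, -0.017, 0.0285, 0, 0, 0, 0],
])

```text
time_s: 34.83
ee_pos: [649.7, 192.7, 271.4]
ee_rot: [179.6, -0.7, 25.0]
force: [1.1, 0.6, -0.1]
gripper_width: 18.4
gripper_force: 45.0
```

apply_moves([
  [-1, -0.017, 0.0285, 0, 0, 0, 0],
  [-1, -0.017, 0.0285, 0, 0, 0, 0],
  [-1, -0.017, 0.0285, 0, 0, 0, 0],
  [-1, -0.017, 0.0285, 0, 0, 0, 0],
  [-1, -0.017, 0.0285, 0, 0, 0, 0],
])

```text
time_s: 35.25
ee_pos: [558.6, 339.8, 264.4]
ee_rot: [180.0, 0.1, 25.3]
force: [0.1, 0.5, -1.6]
gripper_width: 17.7
gripper_force: 45.0
```

apply_moves([
  [-1, -0.017, 0.0285, 0, 0, 0, 0],
  [-1, -0.016, 0.0285, 0, 0, 0, 0],
  [-1, 0, 0, 0, 0, 0, 0],
  [-1, 0, 0, 0, 0, 0, 0],
  [-1, 0, 0, 0, 0, 0, 0],
])

```text
time_s: 35.67
ee_pos: [526.8, 395.5, 264.4]
ee_rot: [179.9, 0.0, 25.3]
force: [0.6, 0.2, -1.2]
gripper_width: 18.1
gripper_force: 45.0
```

```bash
python3 - <<'E'
from h import *
s=status.state(); print(s["time_s"],np.round(s["ee_pos"],1),np.round(s["ee_rot"],1),s["gripper_width"])
# where in the picture does the collar's front rim lie vs. grip: pixel rows of predicted hook/rod
f=cams.grab_frame("wrist"); o=s["ee_pos"]-[0,0,34]; a=np.radians(25.5); e=np.array([np.cos(a),np.sin(a),0])
im=f["color"][:,:,::-1].copy()
q=[o+[0,0,-5],o+[0,0,-76.5],o+e*18+[0,0,-76.5],o+e*18+[0,0,-67.5]]
Q=proj(f,np.array(q)); print(Q.round())
cv2.polylines(im,[Q.astype(int)],False,(0,255,0),1)
cv2.imwrite("pics/w8.png",cv2.resize(im[100:360,200:440],None,fx=2.2,fy=2.2))
E
```

```text
35.6667 [526.8 395.5 264.4] [179.9   0.   25.3] 18.134454996205363
[[316. 276.]
 [316. 238.]
 [315. 215.]
 [315. 218.]]
```

apply_moves([
  [-1, 0, 0, -0.033, 0, 0, 0],
  [-1, 0, 0, -0.033, 0, 0, 0],
  [-1, 0, 0, -0.033, 0, 0, 0],
  [-1, 0, 0, -0.031, 0, 0, 0],
  [-1, 0, 0, 0, 0, 0, 0],
])

```text
time_s: 36.13
ee_pos: [524.0, 391.8, 127.9]
ee_rot: [179.8, 0.8, 25.2]
force: [-0.9, -0.6, -1.9]
gripper_width: 17.7
gripper_force: 45.0
```

apply_moves([
  [-1, 0, 0, 0, 0, 0, 0],
  [-1, 0, 0, 0, 0, 0, 0],
])

```text
time_s: 36.3
ee_pos: [528.3, 395.9, 137.0]
ee_rot: [-180.0, -0.2, 25.2]
force: [0.6, 1.2, -0.5]
gripper_width: 17.7
gripper_force: 45.0
```

apply_moves([
  [-1, 0.0047, -0.0101, 0, 0, 0, 0],
  [-1, 0.0047, -0.0101, 0, 0, 0, 0],
  [-1, 0.0047, -0.0101, 0, 0, 0, 0],
  [-1, 0.0047, -0.0101, 0, 0, 0, 0],
  [-1, 0, 0, 0, 0, 0, 0],
])

```text
time_s: 36.72
ee_pos: [546.9, 352.9, 135.7]
ee_rot: [179.9, -0.0, 25.1]
force: [0.2, 0.1, -1.4]
gripper_width: 17.7
gripper_force: 45.0
```

apply_moves([
  [-1, 0, 0, 0, 0, 0, 0],
  [-1, 0, 0, -0.004, 0, 0, 0],
  [-1, 0, 0, -0.004, 0, 0, 0],
  [-1, 0, 0, 0, 0, 0, 0],
])

```text
time_s: 37.05
ee_pos: [545.1, 355.8, 126.2]
ee_rot: [180.0, 0.0, 25.3]
force: [0.3, -0.2, -1.2]
gripper_width: 17.5
gripper_force: 45.0
```

apply_moves([
  [-1, 0.0015, 0, 0, 0, 0, 0],
  [-1, 0, 0, -0.0015, 0, 0, 0],
  [-1, 0, 0, 0, 0, 0, 0],
])

```text
time_s: 37.3
ee_pos: [547.0, 355.9, 126.1]
ee_rot: [-180.0, -0.0, 25.3]
force: [-1.0, -1.4, 3.0]
gripper_width: 18.3
gripper_force: 45.0
```

apply_moves([
  [-0.6, 0, 0, 0, 0, 0, 0],
  [0, 0, 0, 0, 0, 0, 0],
  [0, 0, 0, 0, 0, 0, 0],
  [0, 0, 0, 0, 0, 0, 0],
  [0, 0, 0, 0.02, 0, 0, 0],
])

```text
time_s: 37.72
ee_pos: [544.8, 354.1, 141.4]
ee_rot: [179.9, 0.5, 25.3]
force: [0.1, 0.6, -0.7]
gripper_width: 41.4
gripper_force: 0.0
```

apply_moves([
  [0, 0, 0, 0.03, 0, 0, 0],
  [0, 0, 0, 0.03, 0, 0, 0],
  [0, -0.01, -0.02, 0.03, 0, 0, 0],
  [0, -0.02, -0.03, 0, 0, 0, 0],
  [0, 0, 0, 0, 0, 0, 0],
])

```text
time_s: 38.13
ee_pos: [513.9, 301.4, 237.0]
ee_rot: [179.9, 0.1, 25.2]
force: [-1.0, 0.4, -1.7]
gripper_width: 45.5
gripper_force: 0.0
```

```bash
python3 - <<'E'
from h import *
s=status.state(); print(s["time_s"],np.round(s["ee_pos"],1),np.round(s["ee_rot"],1),s["gripper_width"])
f=cams.grab_frame("wrist"); p=[647,252,25.5]; im=f["color"][:,:,::-1].copy()
for P in ([(70,116,92),(70,-108,92),(-70,-108,92),(-70,116,92)],[(-45+x,136+y,155) for x,y in((-9,-9),(9,-9),(9,9),(-9,9))],[(-122+x,30+y,74) for x,y in((-5.5,-47),(5.5,-47),(5.5,47),(-5.5,47))],[(-8+x,30+y,136) for x,y in((-21,-7),(21,-7),(21,7),(-21,7))]):
  cv2.polylines(im,[proj(f,L2W(p,P)).astype(int)],True,(0,0,255),1)
cv2.imwrite("pics/w9.png",im); print("knob",L2W(p,[(-8,30,129)]))
b=finder.boxes_of("hooked_rod","wrist"); print(b[:2],proj(f,L2W(p,[(-45,136,158),(-45,136,92)])))
g=cams.grab_frame("scene"); print(finder.boxes_of("hooked_rod","scene")[:2])
E
```

```text
38.1333 [513.9 301.4 237. ] [1.799e+02 1.000e-01 2.520e+01] 45.49766054365524
knob [[626.86398482 275.63346976 129.        ]]
[{'rect': [244.2, 137.5, 40.7, 48.8], 'score': 0.85}, {'rect': [248.7, 1.8, 350.9, 253.8], 'score': 0.66}] [[261.44782568 172.45874739]
 [272.66845223 161.80905051]]
[{'rect': [245.4, 289.9, 12.6, 66.6], 'score': 0.96}]
```

View pics/w9.png

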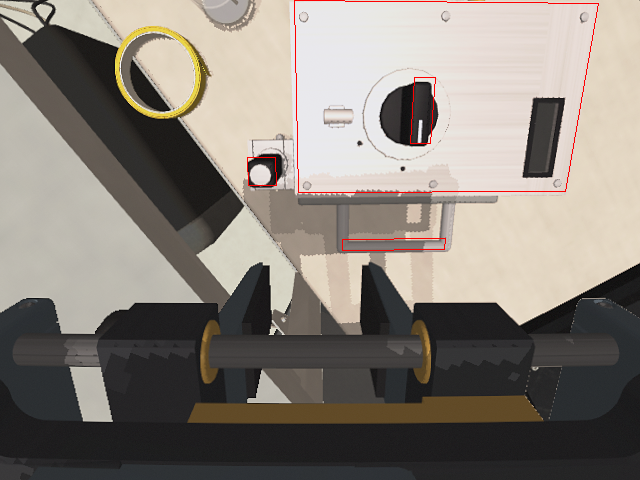

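Rod hangs in its fork, cap at (260,174). Drawer is shut with the handle at row 244, and the knob bar lies along x. I turn the wrist half round so that joint 6 has room for the clockwise turn, then go over the knob.

apply_moves([
  [0, 0.011, -0.0026, 0, 0, 0, 7.1],
  [0, 0.011, -0.0026, 0, 0, 0, 7.1],
  [0, 0.011, -0.0026, 0, 0, 0, 7.1],
  [0, 0.011, -0.0026, 0, 0, 0, 7.1],
  [0, 0.011, -0.0026, 0, 0, 0, 7.1],
])

```text
time_s: 38.75
ee_pos: [573.1, 293.3, 234.3]
ee_rot: [-180.0, 0.0, 61.2]
force: [0.9, 1.2, -0.1]
gripper_width: 45.5
gripper_force: 0.0
```

apply_moves([
  [0, 0.011, -0.0026, 0, 0, 0, 7.1],
  [0, 0.011, -0.0026, 0, 0, 0, 7.1],
  [0, 0.011, -0.0026, 0, 0, 0, 7.1],
  [0, 0.011, -0.0026, 0, 0, 0, 7.1],
  [0, 0.011, -0.0026, 0, 0, 0, 7.1],
])

```text
time_s: 39.17
ee_pos: [628.1, 280.3, 234.1]
ee_rot: [-179.9, 0.0, 96.7]
force: [-0.3, -0.2, -0.7]
gripper_width: 45.3
gripper_force: 0.0
```

apply_moves([
  [0, 0, 0, 0, 0, 0, 7.1],
  [0, 0, 0, 0, 0, 0, 7.1],
  [0, 0, 0, 0, 0, 0, 7.1],
  [0, 0, 0, 0, 0, 0, 7.1],
  [0, 0, 0, 0, 0, 0, 7.1],
])

```text
time_s: 39.58
ee_pos: [627.7, 280.4, 234.1]
ee_rot: [-180.0, -0.0, 132.2]
force: [-0.7, 0.3, -1.4]
gripper_width: 45.9
gripper_force: 0.0
```

apply_moves([
  [0, 0, 0, 0, 0, 0, 7.1],
  [0, 0, 0, 0, 0, 0, 7.1],
  [0, 0, 0, 0, 0, 0, 7.1],
  [0, 0, 0, 0, 0, 0, 7.1],
  [0, 0, 0, 0, 0, 0, 7.1],
])

```text
time_s: 40.0
ee_pos: [627.6, 280.5, 234.1]
ee_rot: [-180.0, -0.1, 167.7]
force: [-0.3, -0.1, -0.3]
gripper_width: 45.7
gripper_force: 0.0
```

apply_moves([
  [0, 0, 0, 0, 0, 0, 7.1],
  [0, 0, 0, 0, 0, 0, 7.1],
  [0, 0, 0, 0, 0, 0, 7.1],
  [0, 0, 0, 0, 0, 0, 7.1],
  [0, 0, 0, 0, 0, 0, 7.1],
])

```text
time_s: 40.42
ee_pos: [627.6, 280.5, 234.1]
ee_rot: [180.0, -0.1, -156.8]
force: [-0.9, 0.1, -0.2]
gripper_width: 45.4
gripper_force: 0.0
```

apply_moves([
  [0, 0, 0, 0, 0, 0, 2.7],
  [0, 0, 0, 0, 0, 0, 0],
  [0, 0, 0, 0, 0, 0, 0],
])

```text
time_s: 40.67
ee_pos: [627.4, 280.2, 234.4]
ee_rot: [180.0, -0.1, -154.6]
force: [0.0, -0.7, 0.2]
gripper_width: 45.5
gripper_force: 0.0
```

apply_moves([
  [0, -0.001, -0.005, -0.03, 0, 0, 0],
  [0, 0, 0, -0.03, 0, 0, 0],
  [0, 0, 0, -0.03, 0, 0, 0],
  [0, 0, 0, -0.02, 0, 0, 0],
  [0, 0, 0, 0, 0, 0, 0],
], newtons=40)

```text
time_s: 41.08
ee_pos: [623.3, 274.1, 119.7]
ee_rot: [179.9, -0.6, -154.6]
force: [-2.1, 0.9, -1.2]
gripper_width: 45.6
gripper_force: 0.3
```

apply_moves([
  [0, 0, 0, 0, 0, 0, 0],
  [-1, 0, 0, 0, 0, 0, 0],
  [-1, 0, 0, 0, 0, 0, 0],
  [-1, 0, 0, 0, 0, 0, 0],
  [-1, 0, 0, 0, 0, 0, 0],
])

```text
time_s: 41.5
ee_pos: [626.6, 274.7, 127.0]
ee_rot: [-180.0, 0.1, -154.5]
force: [0.2, 0.2, -0.3]
gripper_width: 21.7
gripper_force: 0.0
```

apply_moves([
  [-1, 0, 0, 0, 0, 0, 0],
  [-1, 0, 0, 0, 0, 0, 0],
  [-1, 0, 0, 0, 0, 0, 0],
])

```text
time_s: 41.75
ee_pos: [625.7, 276.3, 126.6]
ee_rot: [179.8, 0.1, -154.5]
force: [-2.1, 5.2, 3.3]
gripper_width: 14.1
gripper_force: 40.0
```

apply_moves([
  [-1, 0, 0, 0, 0, 0, -6.8],
  [-1, 0, 0, 0, 0, 0, -6.8],
  [-1, 0, 0, 0, 0, 0, -6.8],
  [-1, 0, 0, 0, 0, 0, -6.8],
  [-1, 0, 0, 0, 0, 0, -6.8],
])

```text
time_s: 42.17
ee_pos: [625.9, 275.4, 126.7]
ee_rot: [179.9, 0.0, 171.2]
force: [-1.4, 2.1, 2.9]
gripper_width: 13.8
gripper_force: 40.0
```

apply_moves([
  [-1, 0, 0, 0, 0, 0, -6.8],
  [-1, 0, 0, 0, 0, 0, -6.8],
  [-1, 0, 0, 0, 0, 0, -6.8],
  [-1, 0, 0, 0, 0, 0, -6.3],
  [-1, 0, 0, 0, 0, 0, 0],
])

```text
time_s: 42.58
ee_pos: [625.6, 274.8, 126.6]
ee_rot: [180.0, 0.0, 144.9]
force: [-2.9, 1.2, 5.1]
gripper_width: 14.0
gripper_force: 40.2
```

```bash
python3 -c "
from h import *
s=status.state(); print(np.round(s['ee_rot'],1),s['torque'],s['force'],s['gripper_width'],np.round(s['qpos'],1))"
```

```text
[180.    0.  144.9] [0.22295694 0.45538964 1.03220256] [-2.86451708  1.24491328  5.10221175] 13.997940980726954 [ 22.7  32.   82.3  -0.   65.7 -32.1]
```

apply_moves([
  [-0.2, 0, 0, 0, 0, 0, 0],
  [0, 0, 0, 0, 0, 0, 0],
  [0, 0, 0, 0, 0, 0, 0],
  [0, 0, 0, 0, 0, 0, 0],
  [0, 0, 0, 0.02, 0, 0, 0],
])

```text
time_s: 43.0
ee_pos: [623.8, 273.3, 141.1]
ee_rot: [-179.6, -0.3, 144.8]
force: [0.6, 0.1, -0.8]
gripper_width: 43.9
gripper_force: 0.0
```

apply_moves([
  [0, 0, 0, 0.03, 0, 0, 0],
  [0, 0, 0, 0.03, 0, 0, 0],
  [0, 0, 0, 0.03, 0, 0, 0],
  [0, 0.03, -0.02, 0.02, 0, 0, 0],
  [0, 0.03, -0.02, 0, 0, 0, 0],
])

```text
time_s: 43.42
ee_pos: [687.7, 235.8, 262.6]
ee_rot: [179.5, 0.4, 145.0]
force: [1.4, 0.9, 0.8]
gripper_width: 46.0
gripper_force: 0.0
```

apply_moves([
  [0, 0, 0, 0, 0, 0, 0],
  [0, 0, 0, 0, 0, 0, 0],
])

```text
time_s: 43.58
ee_pos: [687.0, 233.0, 254.4]
ee_rot: [-180.0, -0.0, 144.6]
force: [-0.9, 1.0, -1.3]
gripper_width: 45.4
gripper_force: 0.0
```

```bash
python3 - <<'E'
from h import *
f=cams.grab_frame("wrist"); s=status.state(); p=[647,252,25.5]; print(s["time_s"],np.round(s["ee_pos"],1))
g=f["color"].mean(2)
# sample the ring of bearings about the knob axis on its top (z=136): the white index line shows the bearing
for r in(10,14,18):
    A=np.arange(0,360,10); P=[(-8+r*np.cos(np.radians(a)),30+r*np.sin(np.radians(a)),136) for a in A]
    q=proj(f,L2W(p,P)).round().astype(int); print(r,[(int(a),int(g[y,x])) for a,(x,y) in zip(A,q) if 0<=y<480 and 0<=x<640 and g[y,x]>60])
for c in("scene","top"):
    h=cams.grab_frame(c)
    for n in("pale_canister_1","tall_canister","hooked_rod","tape","beaker","eyepiece"): print(c,n,[(np.round(b["rect"],0).tolist(),round(b["score"],2)) for b in finder.boxes_of(n,c)[:3]])
for b in finder.boxes_of("hooked_rod","wrist")[:1]: print(b,proj(f,L2W(p,[(-45,136,158)])))
E
```

```text
43.6333 [685.9 233.9 254.2]
10 [(120, 229), (130, 190)]
14 [(90, 60), (120, 230), (130, 88)]
18 [(0, 227), (10, 213), (20, 139), (70, 60), (120, 230), (240, 62), (260, 140), (270, 147), (320, 182), (330, 229), (340, 231), (350, 218)]
scene pale_canister_1 [([176.0, 282.0, 18.0, 27.0], 0.84), ([377.0, 204.0, 18.0, 16.0], 0.54)]
scene tall_canister [([197.0, 258.0, 109.0, 96.0], 0.38)]
scene hooked_rod [([244.0, 294.0, 16.0, 62.0], 0.8)]
scene tape [([182.0, 376.0, 26.0, 10.0], 0.39)]
scene beaker [([153.0, 326.0, 34.0, 55.0], 0.6)]
scene eyepiece [([423.0, 229.0, 11.0, 26.0], 0.72), ([195.0, 260.0, 110.0, 99.0], 0.55)]
top pale_canister_1 []
top tall_canister []
top hooked_rod [([204.0, 257.0, 12.0, 8.0], 0.47)]
top tape [([159.0, 245.0, 26.0, 28.0], 0.7)]
top beaker [([169.0, 218.0, 20.0, 15.0], 0.74)]
top eyepiece [([400.0, 303.0, 14.0, 13.0], 0.62), ([221.0, 213.0, 60.0, 54.0], 0.38)]
```

The index line moved from 180° to 120°, so the knob has clicked over clockwise. The rod, tape, beaker and eyepiece are where they should be, and no canister is left on the bench.

```bash
python3 -c "
from workcell import env; print(env.job_done())"
```

```text
the job is handed in; nothing more can be done
None
```

The job is done and handed in at 43.6 s of robot time. Both canisters present (one pale, one tall) stand in the tray, the drawer is home and bolted, the purge selector is in its second position, the rod is back in its fork, and the tape, beaker and eyepiece were not moved.

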